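Put the grinder collars away and wedge the bay gate shut

ROBOT

A 6-joint arm with a two-finger parallel gripper is mounted at the origin on the work surface. World frame = base frame: x ahead of the robot, y to its left, z up, the work surface at z = 0. Lengths are in mm, angles in rad, forces in N, time in s.
With the tool pointing down it reaches from about 350 to 975 mm from the base axis. Payload 7.1 kg.
Tool frame: the origin (TCP) lies at the centre of the arm's flange, where the gripper is bolted on; the fingertips stand 182 mm ahead of it and the grasp point (between the pads) lies 163 mm ahead of it; z points along the fingers, y is the line along which they close (so a half turn about z gives the same grasp; the last joint's range is limited). The gripper opens to 88 mm and grips with 3 to 60 N. Pads are 20 mm wide; open, the fingers measure 115 mm over their backs; the gripper's body (75 mm by 178 mm) begins 61 mm behind the grasp point.
Start: joints at [1.264, 0.423, 1.63, -0, 1.089, -0.019], TCP at [177.371, 599.288, 404.675] pointing down, gripper open.
Joint ranges: [-3, 3], [-0.9, 2.11], [0.09, 2.58], [-1.31, 4.45], [0.11, 2.69], [-2.54, 2.54]. Speed limits (rad/s): [2.39, 2.39, 3.01, 3.14, 3.14, 3.14].

INTERFACE

Orientations are given as a rotation vector (axis times angle).
In Python, from workcell import readout, get_image, ctrl gives the robot as it stands.
- The arm moves only by the tool step_arm, never from a script. Its argument "targets" is a list that holds one entry, the list of rows, each a list of 7 numbers: the shift along the world's x, y, z as a fraction of full scale, then the turn, a rotation vector about the world's x, y, z as a fraction of full scale, then the opening, from 0 (shut) to 1 (fully open). In form: [[[dx, dy, dz, wx, wy, wz, claw], ...]]. A call has exactly 5 rows; each row shifts and turns the commanded pose from where the row before left it; what a row does not reach is not made up. Full scale, the value 1, is 0.05 m for a shift and 4 degrees for a turn. A row lasts 1/8 s, in which the tool goes at most 62.5 mm and 10.7 degrees, less where a joint would pass 70% of its speed; a pose out of reach is approached as far as the arm can. A call with a number of a shift or a turn outside -1 to 1 is refused whole. A call with a gripper value outside its range is refused whole. The fingers move at their own pace and stop on an object; the grip force is fixed at half the most. Time passes only in rows, so rows that do not move let the fingers close, or fill a call up. It gives the time, the measured TCP pose, the force, the opening and the grip force at its end, in the units of the state.
- readout.get_obs(): the state, without advancing time (a new reading comes with each control period).
- get_image(name): name is "scene" or "top" or "wrist"; returns a dict with "pixels" (480x640x3 uint8, red, green, blue), "intrinsics" (3x3 intrinsics, pixels), "extrinsics" (4x4, takes a point from world to camera coordinates). Camera axes: x right, y down, z forward; pixel columns grow to the right and rows downward; lengths in mm; the calibration is good to about 2 mm. A picture is of the moment at which its call begins. There is no depth.
- ctrl.close_job(): hands the job in; it is judged then, once.
The state is a dict: "t": time; "qpos": joint angles; "qvel": joint speeds; "joint_torque": joint torques, N m; "ee_pos": TCP position; "orientation": TCP orientation; "ft_force": force on the tool from outside, world axes, zero at the start; "moment": the same for the moment, N m; "width": finger opening in mm; "grasp_force": force on a finger pad.
Only numpy, scipy, OpenCV 4.12 (cv2) and the standard library are available. Lean on these libraries where they do the work, as an engineer would, in place of code of your own. Each camera call takes 0.05 s, during which the arm holds its last target. There are 200 camera calls.

TASK

Closing up the coffee kiosk: put all the loose aluminium grinder collars on the counter onto the post in the white bay, each fully home, the widest at the bottom and narrower ones above in order. Then swing the bay's gate shut, and last slide the wooden wedge, thin end first, under the shut gate from outside and tap it in until it is jammed tight and holds the gate shut by itself. Leave the other things on the counter where they are.

Things in the scene. Friction and masses are not known exactly. Their poses are not given: they have to be found in the camera images.
- collar64: Loose plain aluminium collar (flat ring): outer diameter 64 mm, bore 26 mm, 12 mm thick, about 106 g. Lies flat on the counter at the start. Origin: centre of its underside; z up. May be absent (None).
- collar57: Loose plain aluminium collar (flat ring): outer diameter 57 mm, bore 26 mm, 12 mm thick, about 80 g. Lies flat on the counter at the start. Origin: centre of its underside; z up. May be absent (None).
- collar50: Loose plain aluminium collar (flat ring): outer diameter 50 mm, bore 26 mm, 12 mm thick, about 57 g. Lies flat on the counter at the start. Origin: centre of its underside; z up. May be absent (None).
- collar43: Loose plain aluminium collar (flat ring): outer diameter 43 mm, bore 26 mm, 12 mm thick, about 36 g. Lies flat on the counter at the start. Origin: centre of its underside; z up. May be absent (None).
- collar36: Loose plain aluminium collar (flat ring): outer diameter 36 mm, bore 26 mm, 12 mm thick, about 19 g. Lies flat on the counter at the start. Origin: centre of its underside; z up. May be absent (None).
- bay: Fixed low white laminate bay on the counter, open at the top, about 235 x 250 mm, 15 mm walls 100 mm high on three sides; the fourth side is the gate. Origin: on the counter, on the axis of the post that stands in its middle; x points away from the gate side towards the back wall (inner face at x = +110 mm), y along the gate from its hinge end (y = -113 mm) to its free end; side walls' inner faces at y = +/-110 mm. With the gate shut its outer face is at x = -125 mm.
- post_foot (a point): Foot of the upright steel post in the bay, where the lowest collar rests: on the top of its round foot plate (74 mm across, 6 mm above the counter). The post is 20 mm thick and stands 62 mm above this point, its last 8 mm tapering to 10 mm.
- post_top (a point): Top of the post, on its axis, 68 mm above the counter.
- gate (a joint): Angle of the swinging gate, a grey laminate panel 225 mm long, 15 mm thick, from 12 mm to 100 mm above the counter, upright hinge at one end. 0 = shut, where it meets its stop; grows as the free end swings outwards, away from the bay (counter-clockwise seen from above). Stands ajar by 0.4 to 0.8 rad at the start. It stays where it is left and moves under less than 1 N; its height is fixed, so a wedge driven under it binds between it and the counter.
- gate_hinge (a point): On the hinge axis, in the middle of the gate's thickness, at the height of its lower edge (12 mm above the counter). Does not move with the gate.
- gate_free (a point): Lower corner of the gate at its free end, on its outer face (the side away from the post), 12 mm above the counter. Moves with the gate.
- gate_low_mid (a point): Middle of the lower edge of the gate's outer face, 12 mm above the counter. Moves with the gate.
- wedge: Loose wooden door wedge, 150 mm long, 40 mm wide, flat underside, top sloping evenly from 31 mm high at the thick end to 4 mm at the thin tip; about 110 g. Lies on its flat underside at the start. Origin: centre of its underside; x points along its length to the thin tip, z up. It reaches the gate's height (12 mm) 44 mm behind its tip. Friction keeps it in once it is driven tight with 10 to 15 N.
- wedge_tip (a point): Thin end of the wedge, 75 mm from its centre, 2 mm above its underside.
- espresso_cup: Bystander, to be left alone: loose white cup, 58 mm wide, 55 mm high. Origin: centre of its underside.
- shaker_tin: Bystander, to be left alone: loose closed steel tin, 50 mm wide, 62 mm high. Origin: centre of its underside.
- calculator: Bystander, to be left alone: loose black calculator, 150 x 100 x 16 mm. Origin: centre of its underside.
- cup_stack: Bystander, to be left alone: loose stack of cardboard cups, 77 mm wide, 153 mm high. Origin: centre of its underside.
- stirrer_box: Bystander, to be left alone: loose small cardboard box of wooden stirrers, 80 x 110 x 70 mm, the stirrers stand up to 150 mm. Origin: centre of its underside.
- syrup_bottle: Bystander, to be left alone: loose amber bottle, 66 mm wide, 200 mm high. Origin: centre of its underside.
- lid_stack: Bystander, to be left alone: loose stack of black cup lids, 86 mm wide, 45 mm high. Origin: centre of its underside.
There are look-alikes about, which are no part of the job. What is shaped like the collar57 but black or purple is not meant. What is shaped like the collar64 but red is not meant.

How it is judged (in metres and radians):
On the way, in this order (a step that is already met when the one before it is completed fails the run):
1. all the collars are fully home on the post, widest lowest (horizontal distance between each of collar64, collar57, collar50, collar43, collar36 and post_foot below 0.006 m and angle between each of collar64, collar57, collar50, collar43, collar36's own z axis and vertical below 0.1 rad and height (world z) of collar64 below 0.011 m and height (world z) of collar57 below 0.023 m and height (world z) of collar50 below 0.035 m and height (world z) of collar43 below 0.047 m and height (world z) of collar36 below 0.059 m and z of each of collar57, collar50, collar43, collar36 in the frame of collar64 above 0.008 m and z of each of collar50, collar43, collar36 in the frame of collar57 above 0.008 m and z of each of collar43, collar36 in the frame of collar50 above 0.008 m and z of collar36 in the frame of collar43 above 0.008 m), for 0.2 s.
2. the gate is shut (value of joint gate below 0.05 rad), for 0.2 s.
At the end, for the whole second after the job is handed in: Collars on the post, widest lowest, each within 6 mm of its axis, tilt under 0.1 rad, at most 5 mm above its place; gate under 0.05 rad; wedge flat (under 0.15 rad), tip 15 mm or more inside the gate's outer face, pressing the gate with over 2 N by itself; all at rest (all of step 1 and value of joint gate below 0.05 rad and contact force between wedge and gate above 2 N and x of wedge_tip in the frame of bay above -0.11 m and angle between wedge's own z axis and vertical below 0.15 rad and linear speed of each of collar64, collar57, collar50, collar43, collar36, wedge below 0.02 m/s); the robot touches nothing.
It fails at once if one of the bystanders is moved more than 30 mm (distance of any of espresso_cup, shaker_tin, calculator, cup_stack, stirrer_box, syrup_bottle, lid_stack from where it was at the start of the episode above 0.03 m).
It fails at once if one of the bystanders is tipped over (angle between any of espresso_cup, shaker_tin, calculator, cup_stack, stirrer_box, syrup_bottle, lid_stack's own z axis and vertical above 0.5 rad).
Of collar64, collar57, collar50, collar43, collar36 only 3 to 5 are there at a start; the rules pass over those that are not, and their reading is None.
At some moment in a run one of collar64, collar57, collar50, collar43, collar36, wedge may be knocked a few centimetres aside while the robot is not near it.
Once in a run the grip may slacken for a moment while it holds something.
It also fails if it takes over 210 s, if anything falls off the work surface, if the arm or the gripper's body presses on something with over 40 N, if the wrist force passes 120 N, or if a joint passes its speed limit or range.

## Working session

There is one attempt and no reset: what is moved stays moved. The work goes in short steps, Python scripts to look and compute and a tool call to move; the robot and the scene stay as the last step left them, time stands still between calls to the robot, and variables do not carry over. Pictures are saved under pics/ and viewed, at most 14 in all, crops included, and the job is handed in when it is done.

Besides the shell and the picture viewer there is one more tool, called as name([rows], argument=value, ...), one row to a line, values as JSON. step_arm: Moves the arm, as the interface text tells. Shift numbers are shares of 0.05 m and turn numbers shares of 4 degrees, none past 1 either way. Its arguments: {"type":"object","properties":{"targets":{"type":"array"}},"required":["targets"]}

```bash
mkdir -p pics; ls
python3 - <<'E'
from workcell import readout,get_image
import cv2
print(readout.get_obs())
for n in("top","scene"):
    d=get_image(n);cv2.imwrite(f"pics/{n}0.png",d["pixels"][:,:,::-1]);print(n,d["intrinsics"],d["extrinsics"])
E
```

```text
pics
{'t': 0.0, 'qpos': array([ 1.26393822e+00,  4.23829880e-01,  1.63069659e+00, -1.65999914e-05,
        1.08861598e+00, -1.89648272e-02]), 'qvel': array([ 8.23842788e-04, -7.65162451e-05, -2.23331633e-03, -2.61064765e-04,
       -3.80002526e-04,  8.25661508e-04]), 'joint_torque': array([-9.76002557e-04, -5.44630015e+01, -2.73655093e+01,  6.43847161e-02,
        2.27644283e-02, -1.26324626e-04]), 'ee_pos': array([177.32781513, 599.01834541, 403.90574576]), 'orientation': array([-4.50615517e-01, -3.10886734e+00,  2.40574235e-03]), 'ft_force': array([-0.21647729,  0.62906167,  0.11431998]), 'moment': array([-0.00483601, -0.04893309, -0.04904618]), 'grasp_force': 0.0, 'width': 87.76800573314526}
top [[620.91120664   0.         311.25271138]
 [  0.         620.91120664 238.25320556]
 [  0.           0.           1.        ]] [[ 1.96035955e-02 -9.99807199e-01  1.12419453e-03 -3.22579015e+01]
 [-9.85548621e-01 -1.95132214e-02 -1.68265115e-01  5.40923336e+02]
 [ 1.68254610e-01  2.19065289e-03 -9.85741136e-01  1.70447224e+03]
 [ 0.00000000e+00  0.00000000e+00  0.00000000e+00  1.00000000e+00]]
scene [[594.26386946   0.         320.30062994]
 [  0.         594.26386946 235.53073685]
 [  0.           0.           1.        ]] [[ 6.26981244e-01  7.79030747e-01  2.36958283e-03 -3.29915103e+02]
 [ 6.01450129e-01 -4.82122741e-01 -6.37036424e-01 -2.79930650e+02]
 [-4.95128531e-01  4.00835075e-01 -7.70830059e-01  1.76962399e+03]
 [ 0.00000000e+00  0.00000000e+00  0.00000000e+00  1.00000000e+00]]
```

View pics/top0.png

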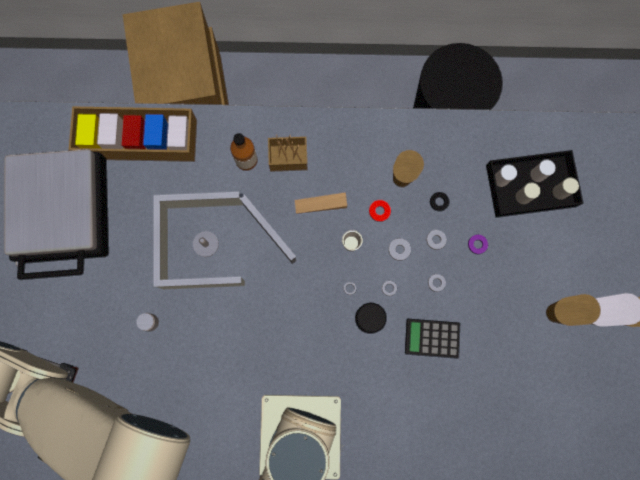

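View pics/scene0.png

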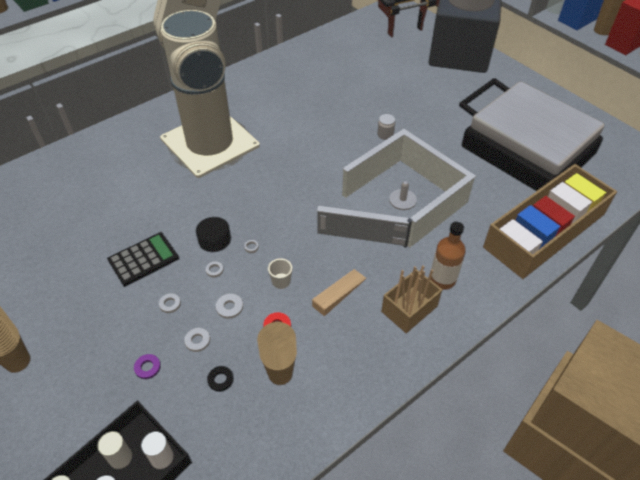

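Top view: bay at left with post about (205,243), gate hinge (241,196), free end (293,260). The wedge is at (321,203). Five grey collars: (400,249), (437,239), (437,283), (390,288), (350,288). Red, black and purple ones are look-alikes. The scene view agrees.

```bash
cat > h.py <<'E'
import numpy as np,cv2
from scipy.spatial.transform import Rotation as R
from workcell import readout,get_image
def cast(d,uv,z):
    K,E=d["intrinsics"],d["extrinsics"]
    r=E[:3,:3].T@np.linalg.inv(K)@[uv[0],uv[1],1.]; c=-E[:3,:3].T@E[:3,3]
    return (c+r*(z-c[2])/r[2])[:2]
def proj(d,p):
    q=d["intrinsics"]@(d["extrinsics"]@np.r_[p,1])[:3]; return q[:2]/q[2]
def blobs(m,amin=20):
    cs,_=cv2.findContours(m.astype(np.uint8),cv2.RETR_EXTERNAL,cv2.CHAIN_APPROX_NONE)
    return [c[:,0,:].astype(float) for c in cs if cv2.contourArea(c)>amin]
def circ(d,c,z):
    """contour -> world plane, min enclosing circle"""
    w=np.array([cast(d,p,z) for p in c],np.float32)
    (x,y),r=cv2.minEnclosingCircle(w); e=cv2.fitEllipse(w)
    return x,y,2*r,e[0],e[1]
def tool():
    o=readout.get_obs(); M=R.from_rotvec(o["orientation"]).as_matrix()
    print("t %.2f ee %s yaw(y-axis) %.1f tilt %.2f F %s w %.1f g %.1f"%(o["t"],o["ee_pos"].round(1),np.degrees(np.arctan2(M[1,1],M[0,1])),np.degrees(np.arccos(-M[2,2])),o["ft_force"].round(1),o["width"],o["grasp_force"]))
E
python3 - <<'E'
from h import *
tool()
for n,roi in(("top",(150,130,470,310)),("scene",(120,220,480,420))):
    d=get_image(n);h=cv2.cvtColor(d["pixels"],cv2.COLOR_RGB2HSV)
    m=(h[...,2]>135)&(h[...,1]<70)
    if n=="top": print("bg",h[330,330],h[249,392])
    for c in blobs(m):
        u=c.mean(0)
        if roi[0]<u[0]<roi[2] and roi[1]<u[1]<roi[3]:
            a=circ(d,c,12);print(n,u.round(0),np.round(a[:3],1),np.round(a[3]+a[4],1))
    m=(h[...,0]>8)&(h[...,0]<22)&(h[...,1]>90)
    for c in blobs(m,300):
        u=c.mean(0)
        print(n,"wood",u.round(0),[np.round(cast(d,p,15),0) for p in cv2.boxPoints(cv2.minAreaRect(c.astype(np.float32)))] if roi[0]<u[0]<roi[2] else "")
d=get_image("top")
cv2.imwrite("pics/t1.png",cv2.resize(d["pixels"][180:300,140:310,::-1],None,fx=4.5,fy=4.5,interpolation=cv2.INTER_CUBIC))
E
```

```text
t 0.10 ee [177.3 599.1 404. ] yaw(y-axis) 73.5 tilt 0.08 F [-0.6  0.2 -0.8] w 88.2 g 0.0
bg [112  32 121] [122  20 168]
top [350. 288.] [ 407.6 -132.8   37. ] [ 407.7 -133.2   33.1   34.3]
top [390. 287.] [ 410.4 -246.3   44. ] [ 409.9 -245.5   40.1   40.8]
top [437. 282.] [ 427.7 -379.6   50.6] [ 427.8 -380.7   46.3   47.6]
top [400. 248.] [ 523.4 -275.5   65.3] [ 522.6 -275.4   61.3   61.9]
top [205. 243.] [527.2 283.2  74.8] [526.8 282.8  69.6  71.3]
top [352. 240.] [ 545.3 -139.    61.8] [ 545.4 -138.7   57.9   59.6]
top [437. 239.] [ 553.4 -381.9   57.5] [ 552.9 -381.6   53.7   55.4]
top [267. 226.] [582.9 101.7 235.8] [580.5 106.7  17.9 401.8]
top [185. 239.] [542.4 308.8 361.8] [543.3 295.4 285.2 322.6]
top [176. 131.] [861.6 383.8 104.4] [861.7 384.   58.4 112.8]
top wood [574. 310.] 
top wood [321. 203.] [array([662.,  30.]), array([ 683., -116.]), array([ 641., -122.]), array([620.,  24.])]
top wood [407. 168.] [array([ 752., -229.]), array([ 831., -304.]), array([ 773., -361.]), array([ 694., -286.])]
top wood [287. 153.] [array([845., 112.]), array([851.,   2.]), array([752.,  -4.]), array([746., 106.])]
top wood [242. 149.] [array([827., 229.]), array([852., 168.]), array([787., 143.]), array([763., 204.])]
top wood [133. 132.] 
top wood [174.  57.] [array([1233.,  572.]), array([1284.,  299.]), array([951., 237.]), array([902., 502.])]
scene [274. 241.] [ 349.4  217.9 2150.4] [ 360.5  206.1 1315.8 2043.8]
scene wood [589. 415.] 
scene wood [278. 351.] [array([ 612., -259.]), array([ 649., -186.]), array([ 784., -258.]), array([ 749., -326.])]
scene wood [  9. 342.] 
scene wood [416. 295.] [array([746., -12.]), array([701., 176.]), array([816., 178.]), array([852.,  -3.])]
scene wood [450. 250.] [array([734., 189.]), array([681., 281.]), array([742., 311.]), array([792., 219.])]
scene wood [548. 218.] 
scene wood [608.  15.]
```

View pics/t1.png

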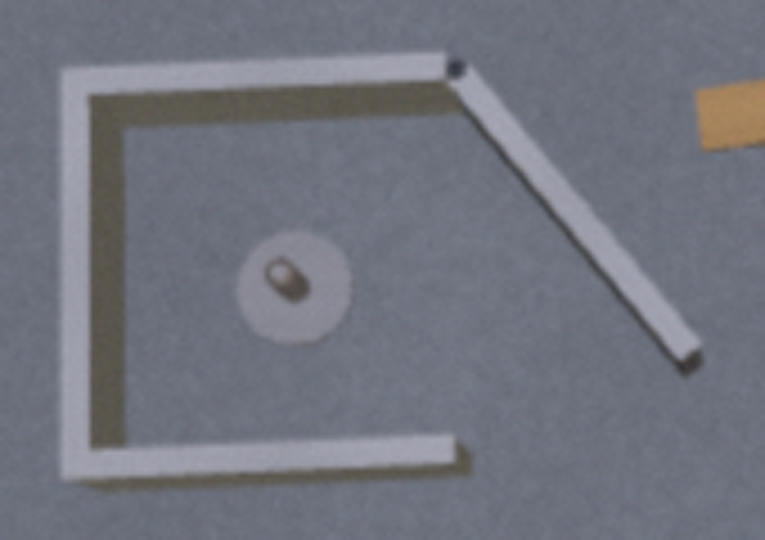

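Crop: hinge axis at (241.3,195.3) px, post top at about (202.4,240.2) px, foot plate about (205,243) px.

step_arm([
  [[1,-1,0,0,0,-0.95,1],[1,-1,0,0,0,-0.95,1],[1,-1,0,0,0,-0.95,1],[1,-1,0,0,0,-0.95,1],[1,-1,0,0,0,-0.95,1]],
])

```text
t: 0.88
ee_pos: [399.5, 376.8, 404.8]
orientation: [0.96, 2.991, 0.001]
ft_force: [1.2, 0.5, 0.4]
width: 87.9
grasp_force: 0.0
```

step_arm([
  [[0.4,-0.26,0,0,0,-0.95,1],[0.4,-0.26,0,0,0,-0.95,1],[0.4,-0.26,0,0,0,-0.95,1],[0.4,-0.26,0,0,0,-0.95,1],[0,0,0,0,0,-0.95,1]],
])

```text
t: 1.5
ee_pos: [479.5, 325.4, 404.6]
orientation: [1.444, 2.79, 0.0]
ft_force: [-0.4, 1.0, 0.4]
width: 87.6
grasp_force: 0.0
```

Run:
```python
from h import *
tool()
d=get_image("wrist");cv2.imwrite("pics/w1.png",d["pixels"][:,:,::-1])
E=d["extrinsics"];print("cam",(-E[:3,:3].T@E[:3,3]).round(1),E[:3,:3].round(2))
t=get_image("top")
print("post top from topcam",cast(t,(202.4,240.2),68)); print("hinge",cast(t,(241.3,195.3),100))
P=lambda x,y:(x/4.5+140-.4,y/4.5+180-.4)
a,b=cast(t,P(90,95),100),cast(t,P(90,450),100);print("back inner wall",a,b)
print("foot",cast(t,(205,243),6), "pred wrist px",proj(d,[527,283,6]))
s=get_image("scene");cv2.imwrite("pics/s1.png",cv2.resize(s["pixels"][220:400,140:380,::-1],None,fx=3.3,fy=3.3,interpolation=cv2.INTER_CUBIC))
```

```text
t 1.50 ee [479.5 325.4 404.6] yaw(y-axis) 35.3 tilt 0.02 F [-0.4  1.   0.4] w 87.6 g 0.0
cam [443.7 379.  386.4] [[ 0.82  0.58 -0.  ]
 [ 0.56 -0.79  0.24]
 [ 0.14 -0.2  -0.97]]
post top from topcam [526.19112041 280.87877967]
hinge [648.74917191 173.86901877]
back inner wall [628.95768799 398.54944362] [410.91883825 385.30517929]
foot [528.33473523 284.14315312] pred wrist px [329.53145285 261.40297642]
```

View pics/w1.png

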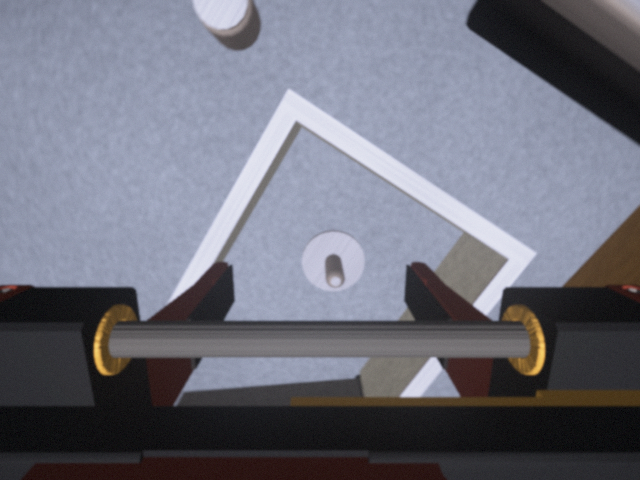

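View pics/s1.png

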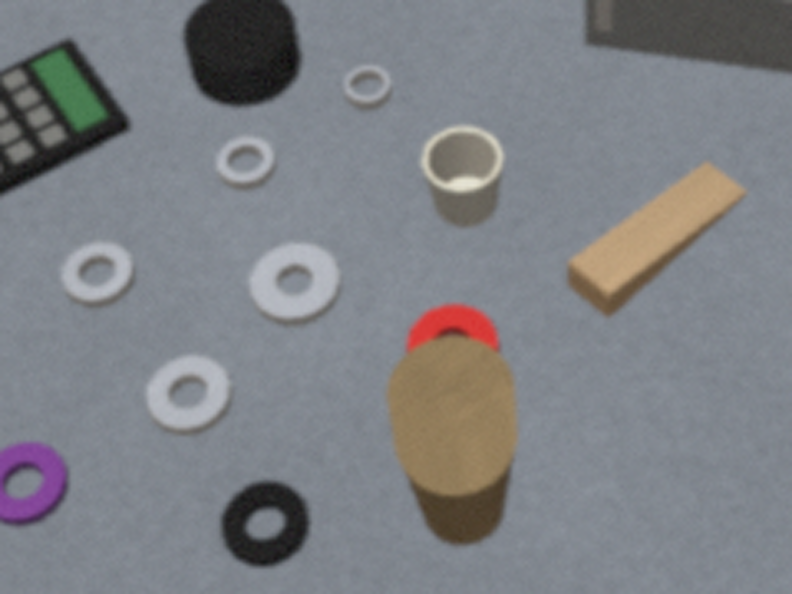

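Wrist view: foot plate centred about (333,261), post top about (335,281). Scene crop: the wedge's thin end already points at the gate, and all five collars are clear.

Run:
```python
from h import *
d=get_image("wrist");g=cv2.cvtColor(d["pixels"],cv2.COLOR_RGB2GRAY).astype(float)
h=cv2.cvtColor(d["pixels"],cv2.COLOR_RGB2HSV)
print(cast(d,(333,261),6),cast(d,(335.5,280.5),68),h[245,320],h[245,380])
print("corner inner back/near-side", cast(d,(296,124),100),"corner outer",cast(d,(290,90),100),cast(d,(535,254),100))
m=(g>165)
for c in blobs(m,300):
    u=c.mean(0)
    if 290<u[0]<370 and 220<u[1]<300: print(u,circ(d,c,6))
```

```text
[528.84475087 286.74315688] [528.92136181 286.72595552] [123  26 212] [113  36 186]
corner inner back/near-side [414.5394739  386.08889379] corner outer [396.13795816 404.36566383] [649.01337592 419.11363266]
[299.19421965 264.73815029] (501.8792724609375, 265.51947021484375, 207.77601623535156, (507.30865478515625, 267.61505126953125), (148.89781188964844, 176.13836669921875))
```

step_arm([
  [[0.1,-0.9,0,0,0,-0.9,1],[0.1,-0.9,0,0,0,-0.9,1],[0.1,-0.9,0,0,0,-0.9,1],[0.1,-0.9,0,0,0,-0.9,1],[0.1,-0.9,0,0,0,-0.9,1]],
])

```text
t: 2.33
ee_pos: [503.2, 100.3, 404.9]
orientation: [1.857, 2.534, 0.0]
ft_force: [1.5, -0.8, 0.4]
width: 87.9
grasp_force: 0.0
```

step_arm([
  [[0,-0.9,0,0,0,-0.9,1],[0,-0.9,0,0,0,-0.9,1],[0,-0.9,0,0,0,-0.9,1],[0,-0.9,0,0,0,-0.9,1],[0,-0.9,0,0,0,0,1]],
])

```text
t: 2.95
ee_pos: [503.2, -124.8, 404.9]
orientation: [2.159, 2.282, 0.0]
ft_force: [1.4, 0.6, -0.1]
width: 87.7
grasp_force: 0.0
```

step_arm([
  [[0,-0.9,0,0,0,0,1],[0,-0.9,0,0,0,0,1],[0,-0.9,0,0,0,0,1],[0,-0.9,0,0,0,0,1],[0,-0.5,0,0,0,0,1]],
])

```text
t: 3.58
ee_pos: [503.3, -330.2, 404.7]
orientation: [2.16, 2.281, 0.0]
ft_force: [-0.8, 0.2, -0.4]
width: 88.1
grasp_force: 0.0
```

step_arm([
  [[0,-0.9,0,0,0,0,1],[0,0,0,0,0,0,1],[0,0,0,0,0,0,1],[0,0,0,0,0,0,1],[0,0,0,0,0,0,1]],
])

```text
t: 4.2
ee_pos: [503.6, -372.7, 404.8]
orientation: [-2.159, -2.282, -0.0]
ft_force: [-0.7, 0.3, 0.9]
width: 87.8
grasp_force: 0.0
```

```bash
cat >> h.py <<'E'
def rings(d,vmin=185,smax=45,z=12):
    """bright round blobs in the wrist view -> (x,y,diam) on plane z, areas checked for roundness"""
    h=cv2.cvtColor(d["pixels"],cv2.COLOR_RGB2HSV); out=[]
    m=((h[...,2]>vmin)&(h[...,1]<smax)).astype(np.uint8)
    m[320:]=0
    for c in blobs(cv2.morphologyEx(m,cv2.MORPH_OPEN,np.ones((3,3))),150):
        x,y,D,e,ax=circ(d,c,z)
        if D<90: out.append((c.mean(0).round(0),np.round([x,y,D],1),np.round(e+ax,1)))
    return out
E
python3 - <<'E'
from h import *
tool()
d=get_image("wrist");cv2.imwrite("pics/w2.png",d["pixels"][:,:,::-1])
for r in rings(d): print(r)
h=cv2.cvtColor(d["pixels"],cv2.COLOR_RGB2HSV)
for p in([523,-275.5,12],[553,-382,12],[428,-380,12],[410,-246,12],[408,-133,12],[503,-350,0]): print(p,proj(d,p).round(0))
E
```

```text
t 4.20 ee [ 503.6 -372.7  404.8] yaw(y-axis) 3.2 tilt 0.01 F [-0.7  0.3  0.9] w 87.8 g 0.0
(array([ 12., 191.]), array([ 165.5, -367.9,   22.4]), array([ 164.9, -368.3,   15.3,   21.4]))
(array([28., 98.]), array([ 197.7, -270.1,   36.5]), array([ 198.1, -268.9,   25.6,   33.7]))
(array([455.,  68.]), array([ 635.8, -217.5,   21.2]), array([ 635.8, -217.6,   17.8,   20.2]))
(array([567.,  39.]), array([ 742.4, -183.9,   19.2]), array([ 742.1, -184.3,   12. ,   17.9]))
[523, -275.5, 12] [341. 122.]
[553, -382, 12] [361. 222.]
[428, -380, 12] [250. 214.]
[410, -246, 12] [233.  85.]
[408, -133, 12] [231. -43.]
[503, -350, 0] [318. 190.]
```

View pics/w2.png

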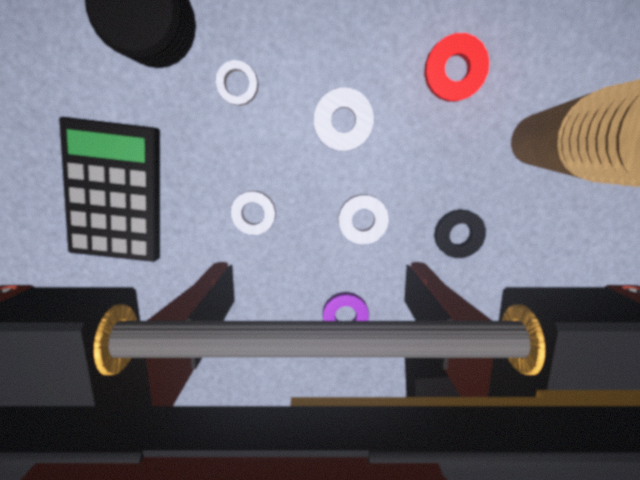

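Wrist view: 64 at (343,119), 57 at (363,219), 50 at (253,213), 43 at (237,82).

Run:
```python
from h import *
d=get_image("wrist")
h=cv2.cvtColor(d["pixels"],cv2.COLOR_RGB2HSV);print(h[119,322],h[119,300])
for r in rings(d,212,40): print(r)
```

```text
[115  13 244] [113  36 207]
(array([363., 220.]), array([ 556.1, -380. ,   57.2]), array([ 556.1, -379.8,   55.4,   56. ]))
(array([252., 213.]), array([ 429.6, -379.6,   51. ]), array([ 430.1, -379.5,   48.6,   49.2]))
(array([343., 118.]), array([ 525.5, -272.6,   65.2]), array([ 525.5, -273. ,   63.3,   63.5]))
(array([235.,  81.]), array([ 411.8, -242.4,   42.9]), array([ 412. , -242.6,   41.1,   41.7]))
```

step_arm([
  [[0.088,0.4,-0.4,0,0,0,1],[0.088,0.4,-0.4,0,0,0,1],[0.088,0.4,-0.4,0,0,0,1],[0.088,0.4,-0.4,0,0,0,1],[0.088,0.4,-0.4,0,0,0,1]],
])

```text
t: 4.92
ee_pos: [525.5, -272.8, 304.2]
orientation: [2.16, 2.281, 0.0]
ft_force: [0.6, 0.2, -0.5]
width: 87.7
grasp_force: 0.0
```

Run:
```python
from h import *
tool()
d=get_image("wrist")
for r in rings(d,215,40): print(r)
```

```text
t 4.92 ee [ 525.5 -272.8  304.2] yaw(y-axis) 3.1 tilt 0.02 F [ 0.6  0.2 -0.5] w 87.7 g 0.0
(array([317., 230.]), array([ 525.6, -271.8,   63.3]), array([ 525.7, -271.7,   61.7,   62. ]))
(array([179., 186.]), array([ 412.9, -241.6,   41.5]), array([ 412.9, -241.5,   40.2,   40.3]))
(array([181.,  44.]), array([ 413.9, -133.2,   31.4]), array([ 404.9, -125.1,   34.8,   45. ]))
(array([158.,  18.]), array([ 405.7, -124.2,   29.7]), array([ 410.6, -129.4,   31.2,   31.6]))
(array([354.,  38.]), array([ 544.2, -118.6,   68. ]), array([ 544.3, -121.2,   59.2,   63.6]))
```

Good. Descend and grip (tips ~3 mm above the counter).

step_arm([
  [[0,0.004,-0.5,0,0,0,1],[0,0,-0.5,0,0,0,1],[0,0,-0.5,0,0,0,1],[0,0,-0.5,0,0,0,1],[0,0,-0.37,0,0,0,1]],
])

```text
t: 5.6
ee_pos: [525.4, -273.7, 185.5]
orientation: [-2.16, -2.281, 0.0]
ft_force: [-0.3, 0.1, -0.4]
width: 87.7
grasp_force: 0.0
```

step_arm([
  [[0,0,0,0,0,0,1],[0,0,0,0,0,0,0.2],[0,0,0,0,0,0,0.2],[0,0,0,0,0,0,0.2],[0,0,0,0,0,0,0.2]],
])

```text
t: 6.22
ee_pos: [525.6, -273.6, 187.0]
orientation: [2.16, 2.28, 0.0]
ft_force: [-0.5, 0.2, 6.4]
width: 63.2
grasp_force: 30.0
```

step_arm([
  [[0,0,0.6,0,0,0,0.2],[0,0,0.8,0,0,0,0.2],[0,0,0.8,0,0,0,0.2],[0,0.4,0.6,0,0,0,0.2],[0,0.8,0,0,0,0,0.2]],
])

```text
t: 6.85
ee_pos: [526.1, -214.1, 329.0]
orientation: [2.159, 2.275, 0.003]
ft_force: [-0.5, -0.0, -0.9]
width: 63.7
grasp_force: 30.0
```

step_arm([
  [[0,0.8,0,0,0,0,0.2],[0,0.8,0,0,0,0,0.2],[0,0.8,0,0,0,0,0.2],[0,0.8,0,0,0,0,0.2],[0,0.8,0,0,0,0,0.2]],
])

```text
t: 7.48
ee_pos: [525.1, -12.2, 326.2]
orientation: [2.16, 2.281, 0.0]
ft_force: [0.4, -0.0, -1.6]
width: 62.9
grasp_force: 30.0
```

step_arm([
  [[0,0.8,0,0,0,0,0.2],[0,0.8,0,0,0,0,0.2],[0,0.8,0,0,0,0,0.2],[0,0.8,0,0,0,0,0.2],[0,0.8,0,0,0,0,0.2]],
])

```text
t: 8.1
ee_pos: [525.1, 187.8, 326.2]
orientation: [-2.16, -2.281, 0.0]
ft_force: [-0.4, -0.7, -1.9]
width: 63.2
grasp_force: 30.0
```

Run:
```python
from h import *
tool()
d=get_image("wrist");cv2.imwrite("pics/w3.png",d["pixels"][:,:,::-1])
print(proj(d,[528.9,286.7,6]),proj(d,[528.9,286.7,68]))
for r in rings(d,215,40): print(r)
```

```text
t 8.10 ee [525.1 187.8 326.2] yaw(y-axis) 3.1 tilt 0.00 F [-0.4 -0.7 -1.9] w 63.2 g 30.0
[327.83464515 110.99615744] [330.19103117 100.20775791]
(array([330., 108.]), array([529.8, 288. ,  76.6]), array([530.1, 288. ,  72.5,  74.9]))
```

View pics/w3.png

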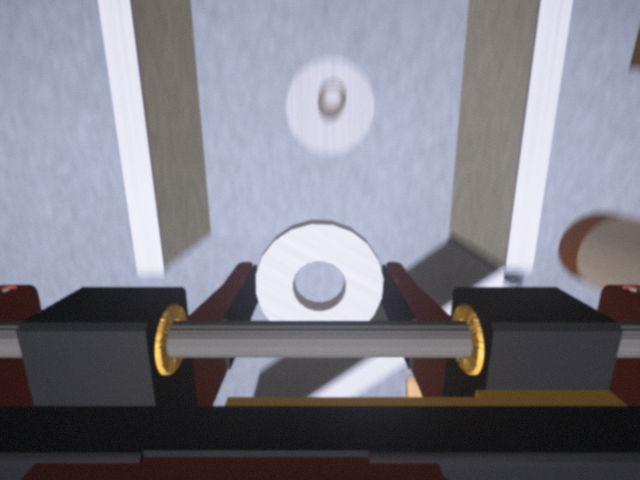

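Held collar centred near (320,284), foot plate (330,106), post top (332,96).

Run:
```python
from h import *
d=get_image("wrist")
print("held",cast(d,(319.7,284),151.5),cast(d,(256,284),151.5),cast(d,(383,284),151.5),cast(d,(319.7,221.5),151.5))
print("post",cast(d,(330,106),6),cast(d,(332,97),68))
```

```text
held [527.62094051 193.40560556] [496.08604182 191.63921618] [558.97446618 195.16183555] [525.8206888  224.96175826]
post [531.00680954 295.01622696] [530.43079427 292.88804323]
```

Run:
```python
from h import *
tool()
for i in range(2):
    d=get_image("wrist");E=d["extrinsics"];print((-E[:3,:3].T@E[:3,3]).round(1))
    for r in rings(d,215,40,6): print(r)
    g=cv2.cvtColor(d["pixels"],cv2.COLOR_RGB2GRAY)
cv2.imwrite("pics/w4.png",d["pixels"][:,:,::-1])
```

```text
t 8.20 ee [525.2 189.5 326.3] yaw(y-axis) 3.3 tilt 0.08 F [ 0.7 -0.7 -1. ] w 63.0 g 30.0
[523.3 254.9 308.1]
(array([329., 115.]), array([530.6, 284.6,  76.8]), array([530.2, 284.9,  74.3,  74.6]))
[523.1 253.4 307.9]
(array([330., 112.]), array([530.9, 284.6,  76.8]), array([530.3, 285.1,  74.3,  74.5]))
```

View pics/w4.png

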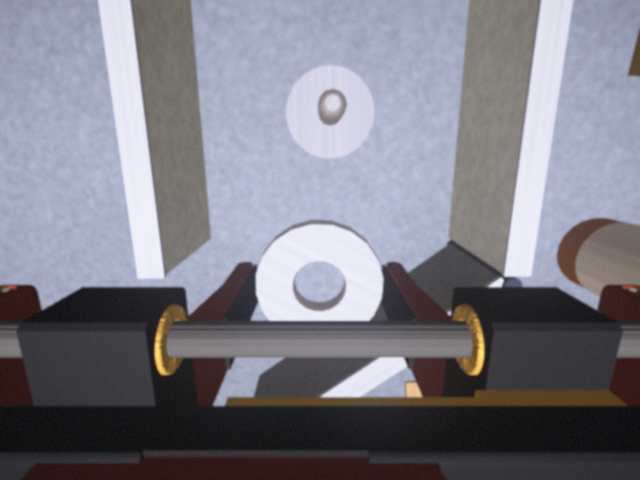

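step_arm([
  [[0.056,0.48,0,0,0,0,0.2],[0,0.48,-0.2,0,0,0,0.2],[0,0.48,-0.2,0,0,0,0.2],[0,0.48,-0.4,0,0,0,0.2],[0,0,-0.2,0,0,0,0.2]],
])

```text
t: 8.93
ee_pos: [528.0, 282.3, 275.1]
orientation: [-2.16, -2.281, 0.002]
ft_force: [-0.5, -0.6, -2.3]
width: 63.3
grasp_force: 30.0
```

step_arm([
  [[0,0,0,0,0,0,0.2],[0,0,0,0,0,0,0.2],[0,0,0,0,0,0,0.2],[0,0,0,0,0,0,0.2],[0,0,0,0,0,0,0.2]],
])

```text
t: 9.55
ee_pos: [528.2, 282.4, 276.5]
orientation: [2.16, 2.281, 0.001]
ft_force: [0.7, 0.6, -0.8]
width: 63.1
grasp_force: 30.0
```

Run:
```python
from h import *
tool()
d=get_image("wrist");cv2.imwrite("pics/w5.png",d["pixels"][150:330,180:460,::-1])
```

```text
t 9.55 ee [528.2 282.4 276.5] yaw(y-axis) 3.1 tilt 0.03 F [ 0.7  0.6 -0.8] w 63.1 g 30.0
```

View pics/w5.png

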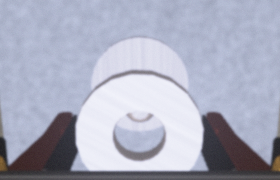

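step_arm([
  [[0,0.02,-0.2,0,0,0,0.2],[0,0,-0.2,0,0,0,0.2],[0,0,-0.1,0,0,0,0.2],[0,0,-0.1,0,0,0,0.2],[0,0,-0.1,0,0,0,0.2]],
])

```text
t: 10.22
ee_pos: [528.2, 283.6, 240.8]
orientation: [2.16, 2.281, -0.0]
ft_force: [0.2, -0.8, -1.2]
width: 63.3
grasp_force: 30.0
```

step_arm([
  [[0,0,-0.2,0,0,0,0.2],[0,0,-0.2,0,0,0,0.2],[0,0,-0.2,0,0,0,0.2],[0,0,-0.15,0,0,0,0.2],[0,0,-0.15,0,0,0,0.2]],
])

```text
t: 10.85
ee_pos: [528.2, 283.5, 195.6]
orientation: [-2.16, -2.281, 0.0]
ft_force: [-0.2, -0.1, -1.2]
width: 63.6
grasp_force: 30.0
```

step_arm([
  [[0,0,0,0,0,0,0.2],[0,0,0,0,0,0,1],[0,0,0,0,0,0,1],[0,0,0,0,0,0,1],[0,0,0.1,0,0,0,1]],
])

```text
t: 11.48
ee_pos: [528.0, 283.5, 201.3]
orientation: [-2.16, -2.281, 0.001]
ft_force: [0.0, 0.6, 1.1]
width: 87.9
grasp_force: 0.0
```

step_arm([
  [[0,0,0.6,0,0,0,1],[0,0,0.9,0,0,0,1],[0,0,0.9,0,0,0,1],[0,-0.4,0.2,0,0,0,1],[0,-0.9,0,0,0,0,1]],
])

```text
t: 12.1
ee_pos: [528.1, 218.3, 332.1]
orientation: [2.157, 2.283, 0.003]
ft_force: [-1.4, 0.1, 0.4]
width: 88.0
grasp_force: 0.0
```

step_arm([
  [[0.052,-0.9,0,0,0,0,1],[0.052,-0.9,0,0,0,0,1],[0.052,-0.9,0,0,0,0,1],[0.052,-0.9,0,0,0,0,1],[0.052,-0.9,0,0,0,0,1]],
])

```text
t: 12.72
ee_pos: [540.2, -8.6, 330.3]
orientation: [-2.16, -2.28, 0.002]
ft_force: [0.3, 0.2, 0.4]
width: 87.7
grasp_force: 0.0
```

step_arm([
  [[0.052,-0.9,0,0,0,0,1],[0.052,-0.9,0,0,0,0,1],[0.052,-0.9,0,0,0,0,1],[0.052,-0.9,0,0,0,0,1],[0.052,-0.9,0,0,0,0,1]],
])

```text
t: 13.35
ee_pos: [553.0, -233.4, 330.2]
orientation: [-2.16, -2.279, 0.001]
ft_force: [0.3, 0.2, 0.2]
width: 87.8
grasp_force: 0.0
```

step_arm([
  [[0,-0.9,0,0,0,0,1],[0,-0.9,0,0,0,0,1],[0,-0.9,-0.2,0,0,0,1],[0,-0.3,-0.2,0,0,0,1],[0,0,0,0,0,0,1]],
])

```text
t: 13.98
ee_pos: [552.9, -381.8, 309.2]
orientation: [-2.16, -2.277, 0.001]
ft_force: [-0.3, -0.8, 0.6]
width: 87.9
grasp_force: 0.0
```

```bash
cat >> h.py <<'E'
def look():
    tool()
    get_image("top");d=get_image("wrist")
    for r in rings(d,215,40): print(r)
E
python3 - <<'E'
from h import *
look()
d=get_image("top")
for r in rings(d,135,70): print("top",r[0],r[1])
E
```

```text
t 13.97 ee [ 552.9 -381.8  309.2] yaw(y-axis) 3.0 tilt 0.20 F [-0.3 -0.8  0.6] w 87.9 g 0.0
(array([321., 229.]), array([ 555.9, -379.6,   56. ]), array([ 555.9, -379.6,   55. ,   55.1]))
(array([172., 221.]), array([ 430. , -378.8,   49. ]), array([ 430.1, -378.9,   47.7,   48. ]))
(array([139.,  41.]), array([ 412. , -242.8,   41.3]), array([ 412. , -242.7,   40.2,   40.5]))
top [204. 242.] [527.9 283.6  68.7]
top [ 18. 237.] [534.5 826.3  89.5]
top [532. 190.] [ 701.9 -661.    45.4]
top [570. 185.] [ 719.3 -774.1   45.2]
top [508. 172.] [ 754.9 -595.    45.2]
top [547. 167.] [ 772.7 -708.4   45.3]
```

step_arm([
  [[0.01,0,-0.5,0,0,0,1],[0,0,-0.6,0,0,0,1],[0,0,-0.6,0,0,0,1],[0,0,-0.5,0,0,0,1],[0,0,-0.25,0,0,0,1]],
])

```text
t: 14.75
ee_pos: [554.8, -380.0, 187.8]
orientation: [-2.157, -2.282, 0.0]
ft_force: [0.0, 0.3, -0.4]
width: 87.6
grasp_force: 0.0
```

step_arm([
  [[0,0,0,0,0,0,1],[0,0,0,0,0,0,0.2],[0,0,0,0,0,0,0.2],[0,0,0,0,0,0,0.2],[0,0,0,0,0,0,0.2]],
])

```text
t: 15.38
ee_pos: [554.7, -381.6, 189.2]
orientation: [2.16, 2.28, 0.0]
ft_force: [-0.9, 0.8, 3.3]
width: 55.4
grasp_force: 30.3
```

step_arm([
  [[0,0,0.6,0,0,0,0.2],[0,0,0.9,0,0,0,0.2],[0,0,0.9,0,0,0,0.2],[0,0.4,0.3,0,0,0,0.2],[0,0.9,0,0,0,0,0.2]],
])

```text
t: 16.0
ee_pos: [554.5, -316.1, 324.4]
orientation: [2.161, 2.277, 0.001]
ft_force: [0.3, 0.7, -1.2]
width: 55.1
grasp_force: 30.3
```

step_arm([
  [[-0.053,0.9,0,0,0,0,0.2],[-0.053,0.9,0,0,0,0,0.2],[-0.053,0.9,0,0,0,0,0.2],[-0.053,0.9,0,0,0,0,0.2],[-0.053,0.9,0,0,0,0,0.2]],
])

```text
t: 16.62
ee_pos: [540.0, -89.0, 322.3]
orientation: [-2.158, -2.28, 0.002]
ft_force: [1.2, 0.4, -1.4]
width: 55.3
grasp_force: 30.3
```

step_arm([
  [[-0.053,0.9,0,0,0,0,0.2],[-0.053,0.9,0,0,0,0,0.2],[-0.053,0.9,0,0,0,0,0.2],[-0.053,0.9,0,0,0,0,0.2],[-0.053,0.9,0,0,0,0,0.2]],
])

```text
t: 17.25
ee_pos: [526.4, 135.5, 322.3]
orientation: [-2.159, -2.28, 0.003]
ft_force: [0.5, -0.2, -0.5]
width: 55.5
grasp_force: 30.3
```

step_arm([
  [[0,0.9,0,0,0,0,0.2],[0,0.9,0,0,0,0,0.2],[0,0.9,0,0,0,0,0.2],[0,0.3,-0.4,0,0,0,0.2],[0,0,-0.4,0,0,0,0.2]],
])

```text
t: 17.88
ee_pos: [526.8, 283.9, 281.3]
orientation: [-2.158, -2.283, 0.004]
ft_force: [-0.4, -0.5, -0.3]
width: 55.2
grasp_force: 30.3
```

Run:
```python
from h import *
get_image("top");get_image("top");tool()
```

```text
t 17.98 ee [526.4 282.  279.8] yaw(y-axis) 3.1 tilt 0.42 F [-0.3  0.4 -1.6] w 55.1 g 30.3
```

step_arm([
  [[0.03,0,0,0,0,0,0.2],[0,0,-0.2,0,0,0,0.2],[0,0,-0.2,0,0,0,0.2],[0,0,-0.2,0,0,0,0.2],[0,0,-0.1,0,0,0,0.2]],
])

```text
t: 18.6
ee_pos: [529.4, 283.4, 247.7]
orientation: [-2.16, -2.281, 0.002]
ft_force: [-0.0, -0.1, -1.1]
width: 55.1
grasp_force: 30.3
```

step_arm([
  [[-0.01,0,-0.2,0,0,0,0.2],[0,0,-0.2,0,0,0,0.2],[0,0,-0.2,0,0,0,0.2],[0,0,-0.13,0,0,0,0.2],[0,0,0,0,0,0,0.2]],
])

```text
t: 19.23
ee_pos: [529.0, 283.4, 211.5]
orientation: [-2.16, -2.281, 0.002]
ft_force: [-0.6, 0.4, -1.1]
width: 55.3
grasp_force: 30.3
```

step_arm([
  [[0,0,0,0,0,0,0.2],[0,0,0,0,0,0,1],[0,0,0,0,0,0,1],[0,0,0,0,0,0,1],[0,0,0.1,0,0,0,1]],
])

```text
t: 19.85
ee_pos: [529.0, 283.5, 217.2]
orientation: [-2.16, -2.281, 0.001]
ft_force: [0.4, -0.2, 0.5]
width: 86.9
grasp_force: 0.0
```

step_arm([
  [[0,0,0.5,0,0,0,1],[0,0,0.9,0,0,0,1],[0,0,0.7,0,0,0,1],[0,-0.4,0,0,0,0,1],[0,-0.9,0,0,0,0,1]],
])

```text
t: 20.48
ee_pos: [528.8, 218.2, 322.0]
orientation: [2.157, 2.283, 0.001]
ft_force: [0.6, -0.6, -0.5]
width: 87.6
grasp_force: 0.0
```

step_arm([
  [[-0.2,-0.9,0,0,0,0,1],[-0.2,-0.9,0,0,0,0,1],[-0.2,-0.9,0,0,0,0,1],[-0.2,-0.9,0,0,0,0,1],[-0.2,-0.9,0,0,0,0,1]],
])

```text
t: 21.1
ee_pos: [477.8, -8.4, 321.2]
orientation: [-2.16, -2.28, 0.002]
ft_force: [0.1, -0.0, -1.0]
width: 87.5
grasp_force: 0.0
```

step_arm([
  [[-0.2,-0.9,0,0,0,0,1],[-0.2,-0.9,0,0,0,0,1],[-0.2,-0.9,0,0,0,0,1],[-0.2,-0.9,0,0,0,0,1],[-0.2,-0.9,0,0,0,0,1]],
])

```text
t: 21.72
ee_pos: [427.5, -233.1, 321.2]
orientation: [-2.16, -2.279, 0.001]
ft_force: [0.7, 0.3, 0.5]
width: 88.3
grasp_force: 0.0
```

step_arm([
  [[0,-0.9,0,0,0,0,1],[0,-0.9,0,0,0,0,1],[0,-0.9,0,0,0,0,1],[0,-0.3,-0.4,0,0,0,1],[0,0,0,0,0,0,1]],
])

```text
t: 22.35
ee_pos: [427.5, -382.0, 299.9]
orientation: [-2.16, -2.275, 0.0]
ft_force: [0.0, 1.4, 0.8]
width: 87.8
grasp_force: 0.0
```

Run:
```python
from h import *
look()
d=get_image("top")
for z in (36,): print([r[:2] for r in rings(d,135,70,30) if 190<r[0][0]<460])
```

```text
t 22.35 ee [ 427.5 -382.   299.9] yaw(y-axis) 3.0 tilt 0.26 F [0.  1.4 0.8] w 87.8 g 0.0
(array([322., 231.]), array([ 431.2, -379.2,   50. ]), array([ 431.1, -379.2,   48.7,   49.1]))
(array([307.,  47.]), array([ 412.8, -242.3,   42.3]), array([ 412.8, -242.3,   41.2,   41.3]))
[(array([381., 314.]), array([ 324.2, -220.1,   84.1])), (array([204., 241.]), array([530.2, 284.4,  66.5]))]
```

step_arm([
  [[0.02,0,-0.5,0,0,0,1],[0,0,-0.6,0,0,0,1],[0,0,-0.6,0,0,0,1],[0,0,-0.4,0,0,0,1],[0,0,-0.14,0,0,0,1]],
])

```text
t: 23.12
ee_pos: [430.1, -380.8, 189.5]
orientation: [-2.159, -2.281, -0.0]
ft_force: [0.5, 0.5, 0.2]
width: 87.9
grasp_force: 0.0
```

step_arm([
  [[0,0,0,0,0,0,1],[0,0,0,0,0,0,0.2],[0,0,0,0,0,0,0.2],[0,0,0,0,0,0,0.2],[0,0,0,0,0,0,0.2]],
])

```text
t: 23.75
ee_pos: [430.1, -381.5, 190.4]
orientation: [2.16, 2.281, -0.0]
ft_force: [-0.5, 1.1, 0.3]
width: 51.2
grasp_force: 0.1
```

step_arm([
  [[0,0,0,0,0,0,0.2],[0,0,0,0,0,0,0.2],[0,0,0.6,0,0,0,0.2],[0,0,0.9,0,0,0,0.2],[0,0,0.9,0,0,0,0.2]],
])

```text
t: 24.38
ee_pos: [429.9, -381.3, 310.9]
orientation: [-2.16, -2.28, -0.0]
ft_force: [0.5, 0.5, 0.1]
width: 48.5
grasp_force: 30.0
```

step_arm([
  [[0.19,0.9,0.3,0,0,0,0.2],[0.19,0.9,0,0,0,0,0.2],[0.19,0.9,0,0,0,0,0.2],[0.19,0.9,0,0,0,0,0.2],[0.19,0.9,0,0,0,0,0.2]],
])

```text
t: 25.0
ee_pos: [477.7, -155.0, 325.1]
orientation: [-2.161, -2.281, -0.0]
ft_force: [0.8, 0.3, 0.1]
width: 48.5
grasp_force: 30.0
```

step_arm([
  [[0.19,0.9,0,0,0,0,0.2],[0.19,0.9,0,0,0,0,0.2],[0.19,0.9,0,0,0,0,0.2],[0.19,0.9,0,0,0,0,0.2],[0.19,0.9,0,0,0,0,0.2]],
])

```text
t: 25.62
ee_pos: [525.2, 70.1, 325.0]
orientation: [-2.16, -2.281, 0.0]
ft_force: [1.4, -0.6, -0.9]
width: 48.5
grasp_force: 30.0
```

step_arm([
  [[0,0.9,0,0,0,0,0.2],[0,0.9,0,0,0,0,0.2],[0,0.9,0,0,0,0,0.2],[0,0.9,0,0,0,0,0.2],[0,0.6,-0.4,0,0,0,0.2]],
])

```text
t: 26.25
ee_pos: [525.4, 280.7, 306.1]
orientation: [2.158, 2.281, 0.005]
ft_force: [0.5, -0.4, -0.5]
width: 48.7
grasp_force: 30.0
```

Run:
```python
from h import *
[get_image("top") for i in range(3)];tool()
```

```text
t 26.40 ee [524.4 279.4 304. ] yaw(y-axis) 3.2 tilt 0.14 F [ 0.7 -0.6 -0.9] w 48.3 g 30.0
```

step_arm([
  [[0.065,0.06,-0.2,0,0,0,0.2],[0,0,0,0,0,0,0.2],[0,0,-0.4,0,0,0,0.2],[0,0,-0.3,0,0,0,0.2],[0,0,-0.3,0,0,0,0.2]],
])

```text
t: 27.02
ee_pos: [528.2, 281.2, 243.7]
orientation: [-2.16, -2.28, 0.002]
ft_force: [-0.4, 0.3, -1.1]
width: 48.4
grasp_force: 30.0
```

Run:
```python
from h import *
tool()
```

```text
t 27.02 ee [528.2 281.2 243.7] yaw(y-axis) 3.1 tilt 0.06 F [-0.4  0.3 -1.1] w 48.4 g 30.0
```

step_arm([
  [[0,0.03,0,0,0,0,0.2],[0,0,-0.2,0,0,0,0.2],[0,0,-0.15,0,0,0,0.2],[0,0,-0.08,0,0,0,0.2],[0,0,0,0,0,0,0.2]],
])

```text
t: 27.65
ee_pos: [528.3, 283.0, 223.4]
orientation: [-2.16, -2.281, 0.001]
ft_force: [-0.6, 0.2, -0.3]
width: 48.0
grasp_force: 30.0
```

step_arm([
  [[0,0,0,0,0,0,0.2],[0,0,0,0,0,0,1],[0,0,0,0,0,0,1],[0,0,0,0,0,0,1],[0,0,0.1,0,0,0,1]],
])

```text
t: 28.28
ee_pos: [528.3, 283.0, 228.6]
orientation: [-2.16, -2.281, 0.001]
ft_force: [-0.1, -0.2, -0.0]
width: 84.7
grasp_force: 0.0
```

step_arm([
  [[0,0,0.5,0,0,0,1],[0,0,0.9,0,0,0,1],[0,0,0.5,0,0,0,1],[-0.2,-0.9,0,0,0,0,1],[-0.2,-0.9,0,0,0,0,1]],
])

```text
t: 28.9
ee_pos: [508.1, 192.4, 324.6]
orientation: [2.158, 2.282, 0.002]
ft_force: [0.2, -0.7, 0.3]
width: 87.9
grasp_force: 0.0
```

step_arm([
  [[-0.2,-0.9,0,0,0,0,1],[-0.2,-0.9,0,0,0,0,1],[-0.2,-0.9,0,0,0,0,1],[-0.2,-0.9,0,0,0,0,1],[-0.2,-0.9,0,0,0,0,1]],
])

```text
t: 29.52
ee_pos: [458.0, -33.3, 324.2]
orientation: [2.16, 2.281, 0.001]
ft_force: [0.3, -1.3, -0.3]
width: 87.7
grasp_force: 0.0
```

step_arm([
  [[-0.2,-0.9,0,0,0,0,1],[-0.2,-0.9,0,0,0,0,1],[-0.2,-0.9,0,0,0,0,1],[-0.2,-0.9,0,0,0,0,1],[-0.14,-0.65,-0.4,0,0,0,1]],
])

```text
t: 30.15
ee_pos: [411.5, -246.6, 305.0]
orientation: [2.159, 2.277, 0.001]
ft_force: [1.3, -0.2, 0.2]
width: 88.1
grasp_force: 0.0
```

Run:
```python
from h import *
get_image("top");get_image("top");get_image("top")
look()
d=get_image("top")
print([r[:2] for r in rings(d,135,70,42) if 190<r[0][0]<460])
```

```text
t 30.30 ee [ 410.8 -245.4  303.4] yaw(y-axis) 2.9 tilt 0.07 F [0.2 0.6 0.4] w 88.0 g 0.0
(array([370., 271.]), array([ 461.3, -274.6,   41. ]), array([ 459.5, -276.1,   18.6,   37.8]))
(array([386., 239.]), array([ 469.2, -247.9,   23.7]), array([ 468.8, -247.5,   17.5,   20.2]))
(array([326., 234.]), array([ 417.8, -247.3,   55. ]), array([ 415.8, -245. ,   41.2,   52.1]))
(array([380., 209.]), array([ 462.6, -221.7,   30.5]), array([ 465. , -223.5,   18.9,   30.4]))
(array([324.,  84.]), array([ 410.1, -130.1,   36.4]), array([ 410.1, -130.2,   34.8,   35.4]))
(array([532.,  87.]), array([ 566.5, -125. ,   69.9]), array([ 566.4, -124.8,   68. ,   68.7]))
[(array([350., 243.]), array([ 526.8, -130. ,   49.3])), (array([203., 240.]), array([528.3, 282.3,  66. ]))]
```

Run:
```python
from h import *
d=get_image("wrist");cv2.imwrite("pics/w6.png",d["pixels"][:,:,::-1])
```

```text
(no output)
```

View pics/w6.png

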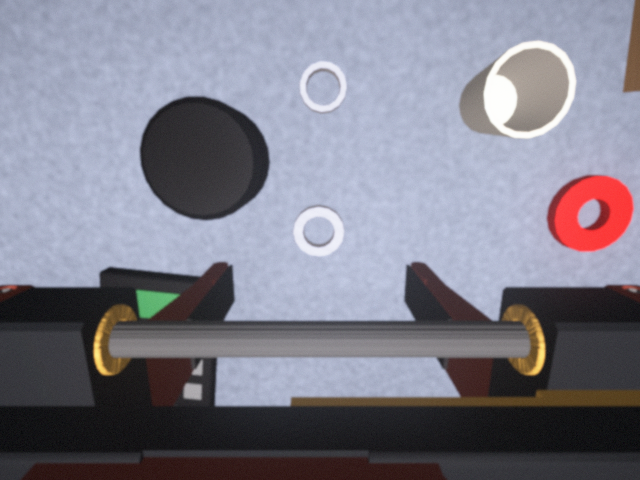

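Wrist view: the 43 collar is at (319,231). The calculator's corner is near (210,285), close to the left finger; I check the gap.

Run:
```python
from h import *
d=get_image("wrist");tool()
h=cv2.cvtColor(d["pixels"],cv2.COLOR_RGB2HSV)
print(cast(d,(319,231.5),12),"calc corner",cast(d,(208,282),16),cast(d,(104,270),16),"lid edge",cast(d,(268,160),22))
```

```text
t 30.55 ee [ 411.8 -243.6  304.2] yaw(y-axis) 3.2 tilt 0.04 F [-0.2  0.1  0.2] w 87.9 g 0.0
[ 413.6697364  -242.99761329] calc corner [ 321.57308629 -291.56856885] [ 234.07197283 -285.64757444] lid edge [ 371.511054   -186.82745891]
```

step_arm([
  [[-0.01,-0.02,-0.5,0,0,0,0.75],[0,0,-0.6,0,0,0,0.75],[0,0,-0.6,0,0,0,0.75],[0,0,-0.4,0,0,0,0.75],[0,0,-0.2,0,0,0,0.75]],
])

```text
t: 31.18
ee_pos: [411.1, -244.7, 188.1]
orientation: [-2.158, -2.282, 0.0]
ft_force: [-0.8, 0.2, 1.0]
width: 65.8
grasp_force: 0.0
```

step_arm([
  [[0,0,0,0,0,0,0.2],[0,0,0,0,0,0,0.2],[0,0,0,0,0,0,0.2],[0,0,0,0,0,0,0.2],[0,0,0,0,0,0,0.2]],
])

```text
t: 31.8
ee_pos: [411.2, -245.6, 189.4]
orientation: [2.16, 2.28, 0.001]
ft_force: [0.6, 1.3, 6.4]
width: 41.3
grasp_force: 30.0
```

step_arm([
  [[0,0,0.6,0,0,0,0.2],[0,0,0.9,0,0,0,0.2],[0,0,0.9,0,0,0,0.2],[0.195,0.88,0.3,0,0,0,0.2],[0.195,0.88,0,0,0,0,0.2]],
])

```text
t: 32.42
ee_pos: [430.8, -157.0, 325.5]
orientation: [2.16, 2.276, 0.002]
ft_force: [0.3, 0.5, -0.8]
width: 41.1
grasp_force: 30.0
```

step_arm([
  [[0.195,0.88,0,0,0,0,0.2],[0.195,0.88,0,0,0,0,0.2],[0.195,0.88,0,0,0,0,0.2],[0.195,0.88,0,0,0,0,0.2],[0.195,0.88,0,0,0,0,0.2]],
])

```text
t: 33.05
ee_pos: [479.1, 63.9, 323.9]
orientation: [2.16, 2.281, 0.0]
ft_force: [0.5, -0.4, -1.2]
width: 41.5
grasp_force: 30.0
```

step_arm([
  [[0.195,0.88,0,0,0,0,0.2],[0.195,0.88,0,0,0,0,0.2],[0.195,0.88,0,0,0,0,0.2],[0.195,0.88,0,0,0,0,0.2],[0.195,0.88,0,0,0,0,0.2]],
])

```text
t: 33.67
ee_pos: [527.9, 283.9, 323.7]
orientation: [2.16, 2.281, -0.0]
ft_force: [0.3, -0.1, -0.1]
width: 41.6
grasp_force: 30.0
```

Run:
```python
from h import *
[get_image("top") for i in range(5)];tool()
```

```text
t 33.92 ee [527.4 282.  323.4] yaw(y-axis) 3.1 tilt 0.07 F [-0.5  0.2 -0.2] w 41.1 g 30.0
```

step_arm([
  [[0.015,0.025,-0.4,0,0,0,0.2],[0,0,-0.4,0,0,0,0.2],[0,0,-0.2,0,0,0,0.2],[0,0,-0.3,0,0,0,0.2],[0,0,-0.2,0,0,0,0.2]],
])

```text
t: 34.55
ee_pos: [528.5, 283.6, 247.5]
orientation: [-2.16, -2.281, 0.001]
ft_force: [-0.3, 0.1, -0.7]
width: 41.4
grasp_force: 30.0
```

step_arm([
  [[0,0,0,0,0,0,0.2],[0,0,-0.1,0,0,0,0.2],[0,0,-0.1,0,0,0,0.2],[0,0,-0.07,0,0,0,0.2],[0,0,0,0,0,0,0.2]],
])

```text
t: 35.17
ee_pos: [528.5, 283.7, 234.9]
orientation: [-2.16, -2.281, 0.001]
ft_force: [0.2, 0.1, -0.8]
width: 41.1
grasp_force: 30.0
```

step_arm([
  [[0,0,0,0,0,0,1],[0,0,0,0,0,0,1],[0,0,0.2,0,0,0,1],[0,0,0.7,0,0,0,1],[0,0,0.8,0,0,0,1]],
])

```text
t: 35.8
ee_pos: [528.4, 283.7, 321.3]
orientation: [-2.16, -2.281, 0.001]
ft_force: [-0.5, 0.7, 0.0]
width: 86.7
grasp_force: 0.0
```

step_arm([
  [[-0.24,-0.83,0,0,0,0,1],[-0.24,-0.83,0,0,0,0,1],[-0.24,-0.83,0,0,0,0,1],[-0.24,-0.83,0,0,0,0,1],[-0.24,-0.83,0,0,0,0,1]],
])

```text
t: 36.42
ee_pos: [468.2, 75.1, 321.0]
orientation: [2.159, 2.281, 0.002]
ft_force: [1.1, 0.8, 0.2]
width: 87.7
grasp_force: 0.0
```

step_arm([
  [[-0.24,-0.83,0,0,0,0,0.7],[-0.24,-0.83,0,0,0,0,0.7],[-0.24,-0.83,0,0,0,0,0.7],[-0.24,-0.83,0,0,0,0,0.7],[-0.24,-0.83,-0.4,0,0,0,0.7]],
])

```text
t: 37.05
ee_pos: [409.0, -132.8, 301.8]
orientation: [2.157, 2.278, 0.003]
ft_force: [1.0, -0.4, 0.1]
width: 61.4
grasp_force: 0.0
```

Run:
```python
from h import *
[get_image("top") for i in range(4)];tool()
d=get_image("wrist");t=get_image("top")
for v in(215,225,232):
  for r in rings(d,v,40):
    if 30<r[1][2]<40: print(v,r)
print([r[:2] for r in rings(t,135,70,54) if 190<r[0][0]<460])
print([r[:2] for r in rings(t,135,70,12) if 340<r[0][0]<360])
```

```text
t 37.25 ee [ 408.5 -131.8  300.6] yaw(y-axis) 3.0 tilt 0.01 F [-0.2  0.3  0.5] w 61.3 g 0.0
215 (array([319., 233.]), array([ 410.3, -131.9,   36.3]), array([ 410.4, -131.6,   34.9,   35.4]))
225 (array([319., 233.]), array([ 410.4, -131.6,   35.4]), array([ 410.4, -131.6,   34.2,   34.5]))
232 (array([319., 233.]), array([ 410.3, -131.4,   34.6]), array([ 410.3, -131.3,   33.6,   33.6]))
[]
[]
```

step_arm([
  [[0,-0.03,-0.5,0,0,0,0.7],[0,0,-0.6,0,0,0,0.7],[0,0,-0.6,0,0,0,0.7],[0,0,-0.4,0,0,0,0.7],[0,0,-0.12,0,0,0,0.7]],
])

```text
t: 37.98
ee_pos: [409.0, -131.7, 188.6]
orientation: [-2.157, -2.282, 0.001]
ft_force: [-0.8, -0.8, -0.1]
width: 61.5
grasp_force: 0.0
```

step_arm([
  [[0,0,0,0,0,0,0.1],[0,0,0,0,0,0,0.1],[0,0,0,0,0,0,0.1],[0,0,0,0,0,0,0.1],[0,0,0,0,0,0,0.1]],
])

```text
t: 38.6
ee_pos: [408.9, -132.8, 189.8]
orientation: [2.16, 2.28, 0.001]
ft_force: [-0.6, 2.7, 7.1]
width: 34.3
grasp_force: 30.0
```

step_arm([
  [[0,0,0.6,0,0,0,0.1],[0,0,0.9,0,0,0,0.1],[0,0,0.9,0,0,0,0.1],[0,0,0.3,0,0,0,0.1],[0,0,0,0,0,0,0.1]],
])

```text
t: 39.22
ee_pos: [408.8, -132.9, 325.4]
orientation: [2.158, 2.279, 0.002]
ft_force: [-0.4, 0.1, -1.7]
width: 34.3
grasp_force: 30.0
```

step_arm([
  [[0.239,0.83,0,0,0,0,0.1],[0.239,0.83,0,0,0,0,0.1],[0.239,0.83,0,0,0,0,0.1],[0.239,0.83,0,0,0,0,0.1],[0.239,0.83,0,0,0,0,0.1]],
])

```text
t: 39.85
ee_pos: [468.2, 76.1, 322.9]
orientation: [-2.16, -2.28, 0.003]
ft_force: [1.4, 0.1, 0.2]
width: 34.7
grasp_force: 30.0
```

step_arm([
  [[0.239,0.83,0,0,0,0,0.1],[0.239,0.83,0,0,0,0,0.1],[0.239,0.83,0,0,0,0,0.1],[0.239,0.83,0,0,0,0,0.1],[0.239,0.83,0,0,0,0,0.1]],
])

```text
t: 40.48
ee_pos: [528.0, 283.5, 322.4]
orientation: [-2.16, -2.28, 0.004]
ft_force: [-0.7, 0.3, -0.3]
width: 34.6
grasp_force: 30.0
```

step_arm([
  [[0,0,-0.2,0,0,0,0.1],[0,0,-0.2,0,0,0,0.1],[0,0,-0.2,0,0,0,0.1],[0,0,0,0,0,0,0.1],[0,0,0,0,0,0,0.1]],
])

```text
t: 41.1
ee_pos: [528.3, 281.8, 294.3]
orientation: [2.161, 2.28, 0.0]
ft_force: [0.4, 0.6, 0.2]
width: 34.4
grasp_force: 30.0
```

Run:
```python
from h import *
tool()
d=get_image("wrist");cv2.imwrite("pics/w7.png",cv2.resize(d["pixels"][150:330,180:460,::-1],None,fx=2,fy=2))
```

```text
t 41.10 ee [528.3 281.8 294.3] yaw(y-axis) 3.1 tilt 0.01 F [0.4 0.6 0.2] w 34.4 g 30.0
```

View pics/w7.png

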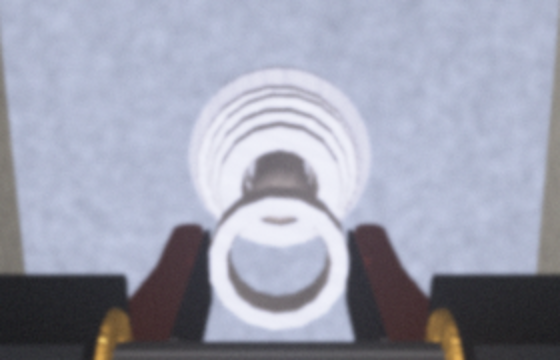

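Four collars stacked in order on the post and the last one is lined up above it.

step_arm([
  [[0,0.027,-0.2,0,0,0,0.1],[0,0,-0.2,0,0,0,0.1],[0,0,-0.2,0,0,0,0.1],[0,0,-0.15,0,0,0,0.1],[0,0,-0.1,0,0,0,0.1]],
])

```text
t: 41.78
ee_pos: [528.0, 283.6, 250.9]
orientation: [-2.16, -2.281, 0.001]
ft_force: [0.3, -0.2, -0.4]
width: 34.5
grasp_force: 30.0
```

step_arm([
  [[0,0,0,0,0,0,0.1],[0,0,-0.06,0,0,0,0.1],[0,0,0,0,0,0,0.1],[0,0,0,0,0,0,0.1],[0,0,0,0,0,0,0.1]],
])

```text
t: 42.4
ee_pos: [528.2, 283.6, 248.8]
orientation: [2.16, 2.281, 0.0]
ft_force: [0.1, -0.0, -0.1]
width: 34.7
grasp_force: 30.0
```

step_arm([
  [[0,0,0,0,0,0,1],[0,0,0,0,0,0,1],[0,0,0.3,0,0,0,1],[0,0,0.6,0,0,0,1],[0,0,0.6,0,0,0,1]],
])

```text
t: 43.02
ee_pos: [528.2, 283.7, 325.3]
orientation: [2.16, 2.281, 0.001]
ft_force: [1.5, 0.0, 0.7]
width: 81.0
grasp_force: 0.0
```

step_arm([
  [[0,-0.8,0.3,0,0,0,1],[0,-0.8,0,0,0,0,0],[0,0,0,0,0,0,0],[0,0,0,0,0,0,0],[0,0,0,0,0,0,0]],
])

```text
t: 43.65
ee_pos: [528.2, 204.5, 338.9]
orientation: [2.159, 2.282, 0.001]
ft_force: [0.4, -1.0, -0.6]
width: 51.3
grasp_force: 0.0
```

Run:
```python
from h import *
tool()
d=get_image("wrist");t=get_image("top")
cv2.imwrite("pics/w8.png",np.hstack([d["pixels"][0:300,160:480,::-1],cv2.resize(t["pixels"][175:300,150:350,::-1],(480,300),interpolation=cv2.INTER_CUBIC)]))
print("free end", cast(t,(293.3,257.8),100))
h=cv2.cvtColor(t["pixels"],cv2.COLOR_RGB2HSV)
m=(h[...,0]>8)&(h[...,0]<22)&(h[...,1]>90)
for c in blobs(m,300):
    u=c.mean(0)
    if 200<u[0]<480: print("wood",u.round(0),np.round([cast(t,p,15) for p in cv2.boxPoints(cv2.minAreaRect(c.astype(np.float32)))],0).tolist())
```

```text
t 43.65 ee [528.2 204.5 338.9] yaw(y-axis) 3.2 tilt 0.03 F [ 0.4 -1.  -0.6] w 51.3 g 0.0
free end [477.40362565  25.97460853]
wood [321. 203.] [[662.0, 29.0], [683.0, -116.0], [641.0, -122.0], [620.0, 23.0]]
wood [407. 167.] [[752.0, -229.0], [831.0, -304.0], [773.0, -361.0], [694.0, -286.0]]
wood [287. 153.] [[845.0, 113.0], [852.0, 2.0], [753.0, -4.0], [745.0, 106.0]]
wood [242. 149.] [[827.0, 229.0], [852.0, 168.0], [787.0, 143.0], [763.0, 204.0]]
```

View pics/w8.png

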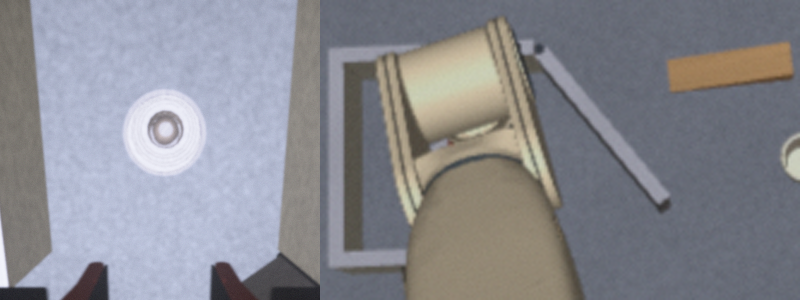

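Wrist half: the stack is concentric with the post tip visible. Top half: gate still ajar, wedge unmoved at the right. Next: shut the gate.

step_arm([
  [[0,-0.8,0,0,0,0,0],[0,-0.8,0,0,0,0,0],[0,-0.8,0,0,0,0,0],[0,-0.8,0,0,0,0,0],[0,-0.9,0,0,0,0,0]],
])

```text
t: 44.38
ee_pos: [528.3, -1.9, 338.6]
orientation: [-2.159, -2.282, -0.0]
ft_force: [1.0, -0.7, 0.3]
width: 0.5
grasp_force: 0.0
```

step_arm([
  [[0,0,-0.5,0,0,0,0],[0,0,-0.5,0,0,0,0],[0,0,-0.5,0,0,0,0],[0,0,-0.5,0,0,0,0],[0,0,0,0,0,0,0]],
])

```text
t: 45.0
ee_pos: [527.5, -0.9, 237.1]
orientation: [-2.158, -2.279, 0.004]
ft_force: [-0.7, 0.2, 1.2]
width: 0.4
grasp_force: 0.0
```

step_arm([
  [[-0.09,0.28,0,0,0,0,0],[-0.09,0.28,0,0,0,0,0],[-0.09,0.28,0,0,0,0,0],[-0.09,0.28,0,0,0,0,0],[-0.09,0.28,0,0,0,0,0]],
])

```text
t: 45.62
ee_pos: [505.3, 69.7, 238.9]
orientation: [2.16, 2.281, 0.0]
ft_force: [0.1, -0.3, 0.3]
width: 0.3
grasp_force: 0.2
```

step_arm([
  [[-0.09,0.28,0,0,0,0,0],[-0.09,0.28,0,0,0,0,0],[-0.09,0.28,0,0,0,0,0],[-0.09,0.28,0,0,0,0,0],[-0.09,0.2,0,0,0,0,0]],
])

```text
t: 46.25
ee_pos: [482.9, 135.6, 238.7]
orientation: [2.16, 2.281, 0.0]
ft_force: [0.0, -1.0, 1.0]
width: 0.5
grasp_force: 0.2
```

step_arm([
  [[0,0.06,0,0,0,0,0],[0,0.06,0,0,0,0,0],[0,0.04,0,0,0,0,0],[0,0.04,0,0,0,0,0],[0,0,0,0,0,0,0]],
])

```text
t: 46.88
ee_pos: [483.2, 144.6, 238.7]
orientation: [2.16, 2.281, 0.0]
ft_force: [0.3, 0.6, 0.2]
width: 0.5
grasp_force: 0.0
```

Run:
```python
from h import *
tool()
d=get_image("scene");cv2.imwrite("pics/s2.png",cv2.resize(d["pixels"][100:330,230:500,::-1],None,fx=2.5,fy=2.5,interpolation=cv2.INTER_CUBIC))
```

```text
t 46.88 ee [483.2 144.6 238.7] yaw(y-axis) 3.1 tilt 0.00 F [0.3 0.6 0.2] w 0.5 g 0.0
```

View pics/s2.png

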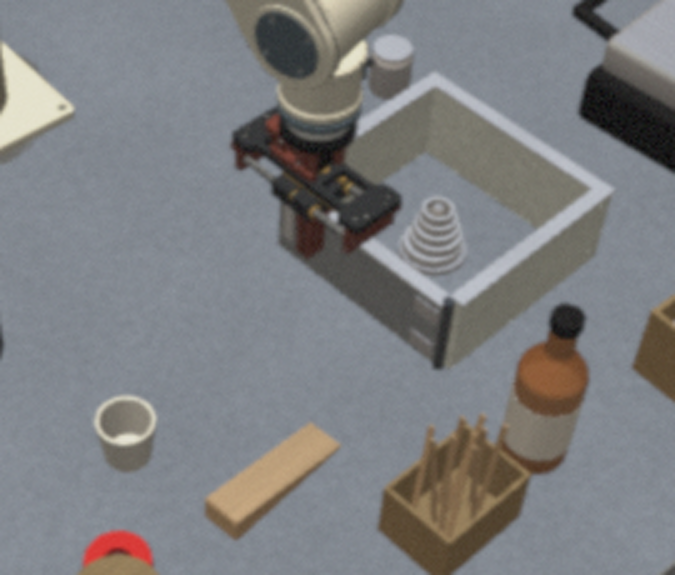

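Scene: gate all but shut, collars stacked. Press to the stop.

step_arm([
  [[0,0.03,0,0,0,0,0],[0,0.03,0,0,0,0,0],[0,0.03,0,0,0,0,0],[0,0,0,0,0,0,0],[0,0,0,0,0,0,0]],
])

```text
t: 47.55
ee_pos: [483.2, 146.8, 238.7]
orientation: [2.157, 2.281, -0.005]
ft_force: [3.2, -22.0, 4.2]
width: 0.2
grasp_force: 11.1
```

step_arm([
  [[0,-0.5,0,0,0,0,0],[0,-0.4,0.4,0,0,0,0],[0,0,0.8,0,0,0,1],[0,0,0.8,0,0,0,1],[0,0,0,0,0,0,1]],
])

```text
t: 48.18
ee_pos: [484.2, 104.3, 341.4]
orientation: [2.158, 2.278, 0.008]
ft_force: [-0.2, 0.1, -0.9]
width: 26.9
grasp_force: 0.0
```

step_arm([
  [[0.6,-0.6,0,0,0,0.25,1],[0.6,-0.6,0,0,0,0.25,1],[0.6,-0.6,0,0,0,0.25,1],[0.6,-0.6,0,0,0,0.25,1],[0.6,-0.6,0,0,0,0.25,1]],
])

```text
t: 48.8
ee_pos: [633.7, -46.8, 337.0]
orientation: [-2.057, -2.372, 0.002]
ft_force: [0.5, 1.3, 0.4]
width: 77.0
grasp_force: 0.0
```

step_arm([
  [[0.25,-0.3,0,0,0,0,1],[0.25,-0.3,0,0,0,0,1],[0,0,0,0,0,0,1],[0,0,0,0,0,0,1],[0,0,0,0,0,0,1]],
])

```text
t: 49.42
ee_pos: [657.6, -75.1, 338.8]
orientation: [-2.058, -2.374, 0.0]
ft_force: [0.5, 0.6, 0.1]
width: 87.7
grasp_force: 0.0
```

```bash
cat >> h.py <<'E'
def wedge(n,z=15):
    d=get_image(n);h=cv2.cvtColor(d["pixels"],cv2.COLOR_RGB2HSV)
    m=(h[...,0]>8)&(h[...,0]<22)&(h[...,1]>70)
    if n=="wrist": m[320:]=0
    for c in blobs(m,300):
        w=np.array([cast(d,p,z) for p in c],np.float32); r=cv2.minAreaRect(w)
        if max(r[1])<175 and 30<min(r[1])<50: print(n,c.mean(0).round(),np.round(r[0],1),np.round(r[1],1),round(r[2],1),np.round(cv2.boxPoints(r)).tolist())
E
python3 - <<'E'
from h import *
tool(); wedge("top"); wedge("wrist")
d=get_image("wrist");cv2.imwrite("pics/w9.png",d["pixels"][:,:,::-1])
E
```

```text
t 49.42 ee [657.6 -75.1 338.8] yaw(y-axis) 8.2 tilt 0.02 F [0.5 0.6 0.1] w 87.7 g 0.0
wrist [319. 188.] [655.3 -47.2] [ 40.2 151.6] 7.6 [[625.0, 25.0], [645.0, -125.0], [685.0, -120.0], [665.0, 31.0]]
```

step_arm([
  [[0,-0.16,-0.6,0,0,0,1],[0,0,-0.7,0,0,0,1],[0,0,-0.7,0,0,0,1],[0,0,-0.6,0,0,0,1],[0,0,-0.4,0,0,0,1]],
])

```text
t: 50.2
ee_pos: [657.8, -83.6, 187.3]
orientation: [-2.058, -2.372, 0.001]
ft_force: [-0.8, 0.3, 0.9]
width: 87.9
grasp_force: 0.0
```

step_arm([
  [[0,0,0,0,0,0,1],[0,0,0,0,0,0,0.2],[0,0,0,0,0,0,0.2],[0,0,0,0,0,0,0.2],[0,0,0,0,0,0,0.2]],
])

```text
t: 50.82
ee_pos: [658.3, -83.9, 189.2]
orientation: [2.058, 2.372, 0.001]
ft_force: [0.7, -0.1, 0.5]
width: 51.0
grasp_force: 0.0
```

step_arm([
  [[0,0,0,0,0,0,0.2],[0,0,0,0,0,0,0.2],[0,0,0,0,0,0,0.2],[0,0,0.2,0,0,0,0.2],[0,0,0,0,0,0,0.2]],
])

```text
t: 51.45
ee_pos: [658.5, -83.9, 199.5]
orientation: [2.058, 2.372, 0.001]
ft_force: [-0.5, -0.4, -1.1]
width: 40.0
grasp_force: 29.9
```

step_arm([
  [[-0.62,0.42,0.3,0,0,-0.235,0.2],[-0.62,0.42,0,0,0,-0.235,0.2],[-0.62,0.42,0,0,0,-0.235,0.2],[-0.62,0.42,0,0,0,-0.235,0.2],[-0.62,0.42,0,0,0,-0.235,0.2]],
])

```text
t: 52.08
ee_pos: [502.2, 21.7, 213.9]
orientation: [2.155, 2.286, 0.001]
ft_force: [0.2, -0.1, -1.1]
width: 40.1
grasp_force: 29.9
```

step_arm([
  [[0,0,0,0,0,0,0.2],[0,0,-0.2,0,0,0,0.2],[0,0,0,0,0,0,0.2],[0,0,0,0,0,0,0.2],[0,0,0,0,0,0,0.2]],
])

```text
t: 52.7
ee_pos: [503.5, 20.8, 203.6]
orientation: [2.155, 2.286, 0.0]
ft_force: [0.5, -0.2, -0.8]
width: 39.7
grasp_force: 29.9
```

Run:
```python
from h import *
tool(); wedge("top",30); wedge("wrist",30)
d=get_image("wrist");cv2.imwrite("pics/w10.png",d["pixels"][:,:,::-1])
```

```text
t 52.70 ee [503.5  20.8 203.6] yaw(y-axis) 3.4 tilt 0.01 F [ 0.5 -0.2 -0.8] w 39.7 g 29.9
wrist [321. 182.] [503.9  68.5] [ 49.6 128.6] 3.4 [[475.0, 131.0], [483.0, 3.0], [532.0, 6.0], [525.0, 134.0]]
```

View pics/w10.png

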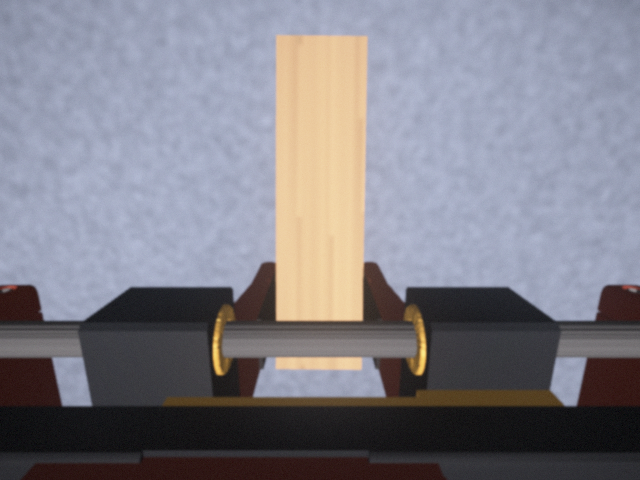

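Wedge held straight; tip edge at about (322,37) px.

Run:
```python
from h import *
d=get_image("wrist")
print("tip",cast(d,(322,37),18),"corners",cast(d,(277,37),18),cast(d,(367,37),18),"gate edge px",[proj(d,[496,y,12]).round() for y in (140,156)])
for n,pts in(("scene",None),("top",None)):
    t=get_image(n); print(n,"free corner z100 shut px",proj(t,[423.8,151.7,100]).round(1),"mid",proj(t,[536,158,100]).round(1))
    p=proj(t,[423.8,151.7,100]).astype(int); 
    g=cv2.cvtColor(t["pixels"],cv2.COLOR_RGB2GRAY); print(g[p[1]-8:p[1]+9:1,p[0]-8:p[0]+10])
```

```text
tip [499.59053142 135.94301029] corners [479.54500081 134.73281604] [519.63681599 137.15325005] gate edge px [array([315.,  31.]), array([317.,  -9.])]
scene free corner z100 shut px [341.2 173.2] mid [371.9 196.7]
[[224 221 217 202 173 132 107 101  95 107 114 130 140 153 170 183 191 191]
 [218 211 201 170 134 103  88  84  75  75  80 106 142 173 186 189 189 192]
 [183 170 162 131 106  88  67  58  57  54  63 103 151 183 188 190 189 191]
 [137 115 117 106  94  84  63  51  48  63  90 133 172 187 189 190 184 182]
 [115 103 103  99  94  81  62  65  85 104 121 149 174 183 190 184 173 152]
 [107 102  98  96  91  81  68  88 117 125 125 134 153 172 183 170 147 121]
 [105 102  99  99  94  78  72  99 127 134 129 132 147 167 172 147 122 111]
 [106 101 100  97  94  80  70  99 130 135 139 159 172 183 179 162 137 117]
 [103 103 102 102  94  87  85 107 133 144 160 178 185 188 185 180 168 146]
 [103 102 102  99 105 109 120 128 135 142 162 182 188 187 189 188 185 174]
 [104 102 101 102 107 119 132 134 131 128 139 164 181 187 189 187 189 185]
 [106 104  99 102 109 126 137 137 127 117 104 128 154 175 18
[... 1027 characters left out ...]
145 145 146 144 147 144]
 [ 70 115 147 150 149 150 152 151 150 152 152 148 151 152 151 151 151 151]
 [ 75 124 152 155 155 157 153 155 154 155 155 155 157 153 154 156 155 154]
 [ 86 137 158 158 159 158 159 158 157 157 159 157 159 159 158 158 157 159]
 [ 91 147 162 162 163 164 160 164 161 164 162 161 162 162 162 162 163 162]
 [ 99 154 166 168 166 165 165 165 168 165 166 164 166 168 167 165 165 166]
 [101 161 170 170 169 169 167 170 170 169 171 172 169 168 169 168 168 170]
 [111 166 170 173 174 173 171 172 173 172 171 173 170 173 172 175 173 174]
 [119 170 177 175 172 172 172 176 174 174 174 174 177 172 174 178 173 173]
 [127 171 177 176 177 177 177 177 176 177 178 178 177 177 178 177 178 175]]
```

step_arm([
  [[0,0,-0.14,0,0,0,0.2],[0,0,-0.14,0,0,0,0.2],[0,0,0,0,0,0,0.2],[0,0,0,0,0,0,0.2],[0,0,0,0,0,0,0.2]],
])

```text
t: 53.62
ee_pos: [503.1, 21.1, 189.7]
orientation: [-2.154, -2.287, 0.0]
ft_force: [0.0, 0.5, -0.8]
width: 40.1
grasp_force: 30.0
```

step_arm([
  [[-0.015,0.24,0,0,0,0,0.2],[-0.015,0.24,0,0,0,0,0.2],[-0.015,0.24,0,0,0,0,0.2],[-0.015,0.24,0,0,0,0,0.2],[-0.01,0.18,0,0,0,0,0.2]],
])

```text
t: 54.25
ee_pos: [499.5, 79.1, 189.7]
orientation: [2.153, 2.287, 0.0]
ft_force: [-0.5, -0.0, -1.6]
width: 39.7
grasp_force: 30.0
```

step_arm([
  [[0,0.06,0,0,0,0,0.2],[0,0.04,0,0,0,0,0.2],[0,0.03,0,0,0,0,0.2],[0,0.02,0,0,0,0,0.2],[0,0,0,0,0,0,0.2]],
])

```text
t: 54.88
ee_pos: [499.5, 85.4, 189.5]
orientation: [-2.154, -2.286, 0.001]
ft_force: [0.7, -2.6, -4.7]
width: 39.8
grasp_force: 30.0
```

Run:
```python
from h import *
tool()
```

```text
t 54.88 ee [499.5  85.4 189.5] yaw(y-axis) 3.4 tilt 0.03 F [ 0.7 -2.6 -4.7] w 39.8 g 30.0
```

step_arm([
  [[0,0.02,0,0,0,0,0.2],[0,0.02,0,0,0,0,0.2],[0,0.02,0,0,0,0,0.2],[0,0,0,0,0,0,0.2],[0,0,0,0,0,0,0.2]],
])

```text
t: 55.5
ee_pos: [499.5, 87.8, 189.4]
orientation: [2.154, 2.287, -0.002]
ft_force: [0.0, -10.4, -6.8]
width: 39.7
grasp_force: 30.0
```

step_arm([
  [[0,0,0,0,0,0,0.8],[0,0,0,0,0,0,0.8],[0,0,0,0,0,0,0.8],[0,0,0.4,0,0,0,0.8],[0,0,0.7,0,0,0,0.8]],
])

```text
t: 56.12
ee_pos: [499.2, 88.8, 244.5]
orientation: [-2.153, -2.286, 0.003]
ft_force: [0.3, -0.6, -0.2]
width: 70.5
grasp_force: 0.0
```

step_arm([
  [[0.03,-0.75,0,0,0,0,0],[0.03,-0.75,0,0,0,0,0],[0,0,0,0,0,0,0],[0,0,0,0,0,0,0],[0,0,0,0,0,0,0]],
])

```text
t: 56.75
ee_pos: [502.6, 14.5, 244.6]
orientation: [-2.153, -2.287, -0.0]
ft_force: [-0.9, 0.4, 0.2]
width: 23.4
grasp_force: 0.0
```

Run:
```python
from h import *
tool();wedge("top",20)
d=get_image("wrist");h=cv2.cvtColor(d["pixels"],cv2.COLOR_RGB2HSV)
m=((h[...,0]>8)&(h[...,0]<24)&(h[...,1]>60)); m[335:]=0
for c in blobs(m,300):
    print(c.min(0),c.max(0)); b=c[:,1].max(); print("bottom row",b, cast(d,(c[:,0].mean(),b),31))
```

```text
t 56.75 ee [502.6  14.5 244.6] yaw(y-axis) 3.5 tilt 0.01 F [-0.9  0.4  0.2] w 23.4 g 0.0
[363. 304.] [380. 334.]
bottom row 334.0 [541.22732529 -31.73866926]
[258. 304.] [275. 334.]
bottom row 334.0 [473.49531441 -35.92855843]
[287.   4.] [357. 197.]
bottom row 197.0 [503.33165055  54.35467219]
```

step_arm([
  [[0,0,-0.4,0,0,0,0],[0,0,-0.4,0,0,0,0],[0,0,-0.24,0,0,0,0],[0,0.2,0,0,0,0,0],[0,0.2,0,0,0,0,0]],
])

```text
t: 57.48
ee_pos: [502.9, 34.4, 193.1]
orientation: [2.154, 2.286, 0.001]
ft_force: [-0.4, 0.3, 0.7]
width: 0.7
grasp_force: 0.0
```

step_arm([
  [[0,0.08,0,0,0,0,0],[0,0.04,0,0,0,0,0],[0,0.02,0,0,0,0,0],[0,0,0,0,0,0,0],[0,0,0,0,0,0,0]],
])

```text
t: 58.1
ee_pos: [502.6, 40.4, 192.7]
orientation: [-2.155, -2.286, 0.0]
ft_force: [-0.2, -0.7, -0.2]
width: 0.5
grasp_force: 0.0
```

step_arm([
  [[0,0.04,0,0,0,0,0],[0,0.02,0,0,0,0,0],[0,0.02,0,0,0,0,0],[0,0,0,0,0,0,0],[0,0,0,0,0,0,0]],
])

```text
t: 58.72
ee_pos: [502.8, 43.5, 192.7]
orientation: [2.153, 2.286, -0.002]
ft_force: [0.7, -11.2, 0.8]
width: 0.5
grasp_force: 5.8
```

step_arm([
  [[0,0.02,0,0,0,0,0],[0,0.02,0,0,0,0,0],[0,0,0,0,0,0,0],[0,0,0,0,0,0,0],[0,0,0,0,0,0,0]],
])

```text
t: 59.35
ee_pos: [502.8, 44.5, 192.7]
orientation: [2.152, 2.286, -0.003]
ft_force: [1.1, -20.7, 0.6]
width: 0.8
grasp_force: 11.0
```

step_arm([
  [[0,-0.2,0,0,0,0,0],[0,-0.4,0,0,0,0,0],[0,0,0.5,0,0,0,0],[0,0,0.9,0,0,0,0],[0,0,0.9,0,0,0,0]],
])

```text
t: 59.98
ee_pos: [502.4, 16.6, 308.6]
orientation: [-2.154, -2.286, 0.001]
ft_force: [-0.1, -0.4, -0.4]
width: 0.4
grasp_force: 0.0
```

step_arm([
  [[0,-0.4,0.3,0,0,0,0],[0,-0.4,0.4,0,0,0,0],[0,-0.6,0,0,0,0,0],[0,-0.6,0,0,0,0,0],[0,0,0,0,0,0,0]],
])

```text
t: 60.6
ee_pos: [502.5, -84.6, 342.7]
orientation: [2.157, 2.284, 0.0]
ft_force: [-0.4, 1.0, -0.4]
width: 0.7
grasp_force: 0.0
```

Run:
```python
from h import *
[get_image("top") for i in range(4)];tool()
d=get_image("wrist");h=cv2.cvtColor(d["pixels"],cv2.COLOR_RGB2HSV)
m=((h[...,0]>8)&(h[...,0]<24)&(h[...,1]>60)); m[335:]=0
for c in blobs(m,300): print("wrist",c.min(0),c.max(0),"thick end",cast(d,(c[:,0].mean(),c[:,1].max()),31))
t=get_image("top");g=t["pixels"];h=cv2.cvtColor(g,cv2.COLOR_RGB2HSV)
m=(h[...,0]>8)&(h[...,0]<24)&(h[...,1]>70)
for c in blobs(m,80):
    if 230<c.mean(0)[0]<320 and c.mean(0)[1]>180: w=[cast(t,p,20) for p in c]; print("top wood",np.min(w,0).round(),np.max(w,0).round())
b=((h[...,2]>135)&(h[...,1]<70)).astype(np.uint8)
for c in blobs(b,30):
    u=c.mean(0)
    if 150<u[0]<310 and 180<u[1]<300: r=cv2.minAreaRect(c.astype(np.float32));print("bright",u.round(),c.min(0),c.max(0),np.round(r[1],1))
for y in(205,220,235,250,265,280):
    row=np.where(b[y,232:310])[0]; 
    if len(row): print(y,row.min()+232,row.max()+232,[cast(t,(x,y),100).round(1) for x in (row.min()+232,row.max()+233)])
```

```text
t 60.80 ee [502.5 -82.6 342.5] yaw(y-axis) 3.4 tilt 0.03 F [0.2 0.1 0.2] w 0.6 g 0.0
wrist [599.  14.] [639. 152.] thick end [757.82424424  -1.90074323]
wrist [304.   0.] [353.  65.] thick end [503.53785422  49.91446228]
top wood [474.  55.] [519. 158.]
bright [199. 238.] [153. 191.] [246. 286.] [93.8 93.3]
205 239 244 [array([621.2, 179.1]), array([621.5, 162.6])]
220 239 244 [array([579.1, 177.5]), array([579.4, 161. ])]
235 239 309 [array([537.3, 175.9]), array([541.2, -18.1])]
250 239 309 [array([495.9, 174.2]), array([499.7, -18.9])]
265 240 306 [array([454.9, 169.9]), array([458.5, -11.6])]
280 232 309 [array([413.7, 189.9]), array([417.8, -20.6])]
```

Run:
```python
from workcell import ctrl
print(ctrl.close_job())
```

```text
the job is handed in; nothing more can be done
None
```

I stacked all five collars on the post, widest at the bottom, shut the gate, drove the wedge about 48 mm under it with a push of about 20 N, and handed the job in; the verdict was not shown, and the wedge's grip on its own was not measured.

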